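Load the reaction carriers into the drying station

ROBOT

A 6-joint arm with a two-finger parallel gripper is mounted at the origin on a cart in front of the work surface, level with it; the furniture and walls round the work are solid. World frame = base frame: x ahead of the robot, y to its left, z up, the work surface at z = 0. Lengths are in m, angles in rad, forces in N, time in s.
With the tool pointing down it reaches from about 0.4 to 0.825 m from the base axis. Payload 7 kg.
Tool frame: the origin (TCP) lies on the centre line of the jaws, within the pads' length; the fingertips stand 22 mm ahead of it and the grasp point (between the pads) lies 3 mm ahead of it (manip.finger_overhang is the distance from the TCP to the fingertips, in m); z points along the fingers, y is the direction in which the jaws open and shut (so a half turn about z gives the same grasp; the last joint's range is limited). The gripper opens to 85 mm and grips with 20 to 120 N. Pads are 22 mm wide; open, the fingers measure 114 mm over their backs; the gripper's body (76 mm by 85 mm) begins 54 mm behind the grasp point. The pads swing forward as they close: fully open they stand 13 mm farther back than shut.
Start: joints at [1.418, 0.359, 0.012, 0, -1.224, -0.288], TCP at [0.288, 0.61, 0.253] pointing down, gripper open.
Joint ranges: [-3.07, 3.07], [-1.43, 2.12], [-1.02, 1.25], [-3.03, 1.67], [-3.05, -0], [-3.03, 3.03]. Speed limits (rad/s): [2.39, 2.39, 3.01, 3.14, 3.14, 3.14].

INTERFACE

Orientations are given as a unit quaternion [w, x, y, z].
In Python, from bench import manip, imaging gives the robot as it stands.
- The arm moves only by the tool servo_tool, never from a script. Its argument "increments" is a list of rows, each a list of 3 entries, a list of its own where there are three numbers: the opening, from -1 (shut) to 1 (fully open), then the shift along the tool's x, y, z in cm, then the turn, a rotation vector about the tool's x, y, z in degrees. A call has 1 to 8 rows; each row shifts and turns the commanded pose from where the row before left it, along the tool's axes as they then stand; what a row does not reach is not made up. A row lasts 1/12 s, in which the tool goes at most 41.7 mm and 7.16 degrees, less where a joint would pass 70% of its speed; a pose out of reach is approached as far as the arm can. A call with a gripper value outside its range is refused whole. The fingers move at their own pace and stop on an object; the grip force is fixed at half the most. Time passes only in rows, so rows that do not move let the fingers close. It gives the time, the measured TCP pose, the force and the opening at its end, in the units of the state.
- manip.get_state(): the state, without advancing time (a new reading comes with each control period).
- imaging.get_image(name): name is "side" or "top" or "wrist"; returns a dict with "color" (480x640x3 uint8, blue, green, red), "vfov" (degrees; the focal length in pixels is half the picture's height over the tangent of half this angle, whatever the lens; pixels are square), "cx", "cy" (the principal point, pixels), "R" (3x3) and "t" (3): a world point X has camera coordinates R X + t; the wrist camera has in their place "tool_from_camera" (4x4, takes a point from camera to tool coordinates, whose origin is the TCP and whose axes are the flange's). Camera axes: x right, y down, z forward; pixel columns grow to the right and rows downward; lengths in m; the calibration is good to about 2 mm. A picture is of the moment at which its call begins: read the wrist's pose just before it. There is no depth.
- manip.sign_off(): hands the job in, once; it reports no verdict.
Trained networks look in the newest picture that a camera, given by its name, has taken for a name from the list of things; names that differ only in an ending like _2 or _b are one class to them, and where a whole thing is asked for, a point or a joint stands for the part that bears it (a point fixed in the world has none). Each returns a list of dicts, best first, with "p" (0 to 1); they miss things now and then, are a little off and sometimes report something else, mostly with a low value. They report only what shows in the picture. A call takes as long as a camera call.
- imaging.spot_in(camera, query): "extent" ([centre column, centre row, width, height] in pixels, round what is visible of it).
- imaging.outline_of(camera, query): "mask" (480x640 bool, what is visible of it) and "extent" ([centre column, centre row, width, height] in pixels, round what is visible of it).
- imaging.pinpoint(camera, query): "centre" ([column, row] in pixels: a listed point, or the origin of a listed thing).
The state is a dict: "t": time; "joint_positions": joint angles; "qd": joint speeds; "tau": joint torques, N m; "tcp_pos": TCP position; "orientation": TCP orientation; "wrist_force": force on the tool from outside, world axes, zero at the start; "moment": the same for the moment, N m; "opening": opening from 0.0 (shut) to 1.0 (fully open).
Only numpy, scipy, OpenCV 4.12 (cv2) and the standard library are available. Lean on these libraries where they do the work, as an engineer would, in place of code of your own. Each camera call takes 0.05 s, during which the arm holds its last target.

TASK

Get the white drying station ready: swing its clear guard up past its balance point so that it stays open on its own, and with it standing open lower every reaction carrier over a pair of locating pins, one to a bay, until each lies flush on the bed. Then swing the guard shut again, and last of all tip the spring-loaded flag at the station's end over to its other stop, so that its green face shows. Leave the timer, the green-topped bottle and the tape roll where they stand.

Things in the scene. Friction and masses are not known exactly. Their poses are not given: they have to be found in the camera images.
- station: the drying station, fixed: white bed, x -90 to +100, y -200 to +135 mm, top at z 20. Origin at desk height; +x points from the robot to the guard's hinge, +y left, z up (yaw up to 0.2 rad). Three bays of two pins in a row along y; a small flag at the -y end. Two hinge posts at x 89, y +-109 and two thin bumper posts at x -68, y +-123 mm, all with tops at z 64
- bay_1 (a point): centre of the bay at the +y end (station x -5, y +78 mm), on the bed's top (z 20); axes as the station's. Each bay has two upright pins, 8 mm thick with tapered tips, 14 mm tall above the bed, 43 mm either side of the bay's centre along the station's x
- bay_2 (a point): centre of the middle bay (station x -5, y 0, z 20 mm), the same
- bay_3 (a point): centre of the bay at the -y end (station x -5, y -78, z 20 mm), the same
- guard (a joint): clear guard, 157 x 256 mm, grey frame, 0.3 kg; rad, 0 = shut, level over the bays (underside at z 64 mm), grows as it swings up, 1.75 = open against its stop, leaning a little away from the robot. Hinge axis along the station's y at station x +85, z 58 mm. Balance point about 1.4: let go below, it sinks shut; beyond, it falls on to its open stop by itself (damped hinge, no latch)
- guard_bar (a point): middle of the guard's blue bow handle: a round bar 12 mm thick, 90 mm long along the station's y, 35 mm clear of the guard's front edge, in the guard's plane; shut it is 198 mm in front of the hinge axis and 12 mm above it (station x -113, z 70 mm). Moves with the guard
- flag (a joint): the status flag on an over-centre spring at the station's -y end; rad, 0 = leaning towards the robot (orange face up), 1.5 = leaning away from the robot (green face up), both 0.75 rad off upright; it snaps to the other stop once past 0.75. Hinge axis along the station's y at station x -5, y -175, z 45 mm; about 1 N at its tip moves it; it turns between two fixed ears, y -201 to -149, tops at z 62 mm
- flag_tip (a point): middle of the flag's free edge, 60 mm from its hinge axis; the paddle is 38 mm wide (along the station's y) and 5 mm thick. Moves with the flag
- carrier_1_mid (a point): centre of carrier 1, 17 mm above its underside (half-way up): white plate 110 x 60 x 6 mm (long in x), magenta spots, two through holes 12 mm wide at 43 mm either side of the centre along x; a blue grip rib on top along x, 50 mm long, 10 mm thick, top 34 mm above the underside. 0.12 kg. May go in a bay either way round; flush it is 17 mm above the bay's point. Absent in some starts
- carrier_2_mid (a point): centre of carrier 2, 17 mm above its underside (half-way up): white plate 110 x 60 x 6 mm (long in x), magenta spots, two through holes 12 mm wide at 43 mm either side of the centre along x; a blue grip rib on top along x, 50 mm long, 10 mm thick, top 34 mm above the underside. 0.12 kg. May go in a bay either way round; flush it is 17 mm above the bay's point. Absent in some starts
- carrier_3_mid (a point): centre of carrier 3, 17 mm above its underside (half-way up): white plate 110 x 60 x 6 mm (long in x), magenta spots, two through holes 12 mm wide at 43 mm either side of the centre along x; a blue grip rib on top along x, 50 mm long, 10 mm thick, top 34 mm above the underside. 0.12 kg. May go in a bay either way round; flush it is 17 mm above the bay's point. Absent in some starts
- timer: bystander: round red-and-white clockwork timer, 68 mm wide, 47 mm tall; origin at the centre of its underside
- green_bottle: bystander: white dropper bottle with green top, 33 mm wide, 80 mm tall; origin at the centre of its underside
- tape_roll: bystander: roll of tape lying flat, 98 mm wide, 25 mm tall; origin at the centre of its underside

How it is judged:
By the outcome, as a careful person would: the job done as asked, in the order asked, and still so for the second after the job is handed in, with the robot touching nothing.
Of carrier_1, carrier_2, carrier_3 only 2 to 3 are there at a start; the rules pass over those that are not, and their reading is None.
At some moment in a run one of carrier_1, carrier_2, carrier_3 may be knocked a few centimetres aside while the robot is not near it.
Once in a run the grip may slacken for a moment while it holds something.
It also fails if it takes over 210 s, if anything falls off the work surface, if the arm or the gripper's body presses on something with over 40 N, if the wrist force passes 120 N, or if a joint passes its speed limit or range.

## Working session

There is one attempt and no reset: what is moved stays moved. The work goes in short steps, Python scripts to look and compute and a tool call to move; the robot and the scene stay as the last step left them, time stands still between calls to the robot, and variables do not carry over. Pictures are saved under pics/ and viewed, and the job is handed in when it is done.

Besides the shell and the picture viewer there is one more tool, called after "Request:" as name([rows], argument=value, ...), one row to a line, values as JSON. servo_tool: Moves the arm, as the interface text tells. Its arguments: {"type":"object","properties":{"increments":{"type":"array"}},"required":["increments"]}

```bash
ls; mkdir -p pics
python3 - <<'E'
from bench import manip, imaging
import cv2
print(manip.get_state())
for n in ["side","top","wrist"]:
    im=imaging.get_image(n); cv2.imwrite(f"pics/{n}0.png",im["color"])
    print(n,{k:(v.tolist() if hasattr(v,'tolist') else v) for k,v in im.items() if k!="color"})
E
```

```text
pics
{'t': 0.0, 'joint_positions': array([ 1.41809479e+00,  3.59380299e-01,  1.10748363e-02, -3.65631294e-04,
       -1.22411954e+00, -2.88103496e-01]), 'qd': array([ 1.29870370e-03, -2.97041673e-04,  5.44216109e-04,  5.88697363e-06,
       -1.37723120e-04, -3.44848726e-04]), 'tau': array([-1.74002133e-03, -5.83314085e+01,  2.93408722e+01,  6.93671241e+00,
       -6.13878845e-03, -2.80091939e-05]), 'tcp_pos': array([0.28782437, 0.61006331, 0.25237209]), 'orientation': array([ 8.24101759e-04,  9.75795579e-01, -2.18683095e-01, -1.16405543e-04]), 'wrist_force': array([0.63755172, 0.36701941, 0.36864628]), 'moment': array([-0.03559183,  0.05019919, -0.01144985]), 'opening': 1.001435013602832}
side {'vfov': 55.55863021553338, 'cx': 329.23713188612584, 'cy': 240.01508294365837, 'R': [[0.9527583453444184, -0.30358885334496133, -0.009238154645638683], [-0.11753895300478297, -0.34048743192443254, -0.9328734658184056], [0.2800645102527355, 0.889888822733602, -0.3600857582169821]], 't': [-0.44573966794809194, 0.14883620165359107, 0.890081870436625]}
top {'vfov': 52.96192867087764, 'cx': 321.0387449318981, 'cy': 237.36823730979447, 'R': [[0.024372622128510827, -0.9996116062187244, -0.013513400882195572], [-0.9978501322731476, -0.023502630512883083, -0.061177936230609804], [0.06083657463271987, 0.014975415580109707, -0.9980353942196442]], 't': [0.0563209240475516, 0.5056241131056198, 1.505827010231264]}
wrist {'vfov': 62.4311755068263, 'cx': 313.73628580285015, 'cy': 238.27413028076805, 'tool_from_camera': [[0.0004069129974902895, -0.9644345713863021, -0.26432138002199723, 0.06627980280369401], [0.9999997386838964, 0.0005503835262962928, -0.0004687324540821496, -0.00040394994051495825], [0.0005975399166595955, -0.26432112021723614, 0.9644345433222278, -0.12173178954285202], [0.0, 0.0, 0.0, 1.0]]}
```

View pics/side0.png

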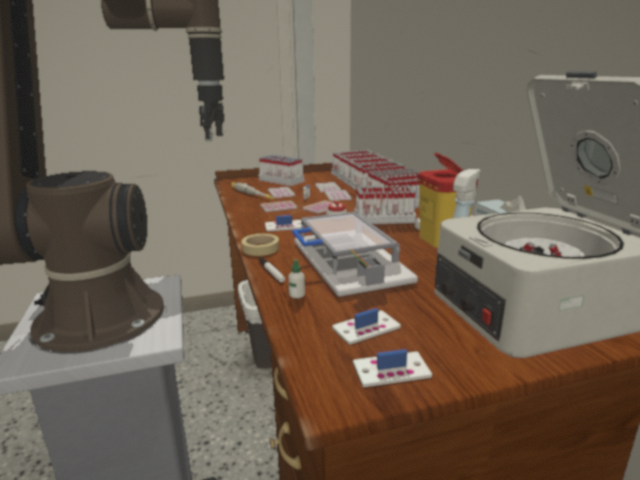

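View pics/top0.png

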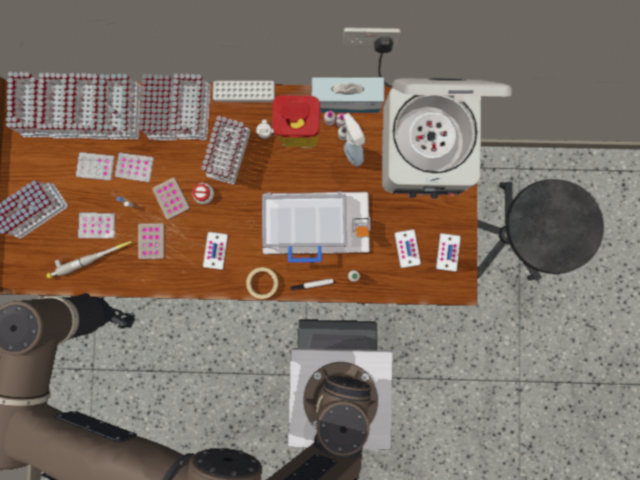

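View pics/wrist0.png

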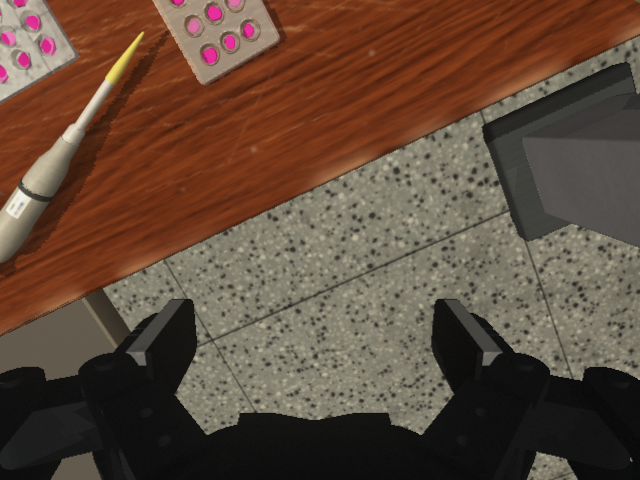

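Top view: station at about (315,222) with its blue bar at (304,255) and flag at (362,230); carriers at (215,251), (407,248) and (448,252); timer (202,193), tape (262,283), bottle (354,276).

```bash
cat > h.py <<'E'
from bench import manip, imaging
import numpy as np, cv2
from scipy.spatial.transform import Rotation as Rn
from scipy.optimize import least_squares
def K(im):
    f=240/np.tan(np.radians(im["vfov"])/2); return np.array([[f,0,im["cx"]],[0,f,im["cy"]],[0,0,1]])
def Rq(q): return Rn.from_quat([q[1],q[2],q[3],q[0]]).as_matrix()
def cam(name):
    """returns K,R,t,img"""
    s=manip.get_state(); im=imaging.get_image(name)
    if name=="wrist":
        T=np.eye(4);T[:3,:3]=Rq(s["orientation"]);T[:3,3]=s["tcp_pos"]
        C=np.linalg.inv(T@np.array(im["tool_from_camera"])); R,t=C[:3,:3],C[:3,3]
    else: R,t=np.array(im["R"]),np.array(im["t"])
    return K(im),R,t,im["color"]
def proj(c,X):
    X=np.atleast_2d(X); p=(c[0]@(c[1]@X.T+c[2][:,None])); return (p[:2]/p[2]).T
def onz(c,uv,z):
    d=c[1].T@np.linalg.solve(c[0],np.array([uv[0],uv[1],1.])); o=-c[1].T@c[2]
    return o+d*(z-o[2])/d[2]
def tri(cs,uvs):
    P=[c[0]@np.c_[c[1],c[2]] for c in cs]
    A=np.vstack([np.vstack([u[0]*p[2]-p[0],u[1]*p[2]-p[1]]) for p,u in zip(P,uvs)])
    v=np.linalg.svd(A)[2][-1]; return v[:3]/v[3]
def stT(x,y,yaw):
    T=np.eye(4);T[:3,:3]=Rn.from_euler('z',yaw).as_matrix();T[:3,3]=[x,y,0];return T
E
python3 - <<'E'
from h import *
for n in ["top","side"]:
    c=cam(n)
    for q,z in [("station",0),("bay_1",.02),("bay_2",.02),("bay_3",.02),("guard_bar",.07),("flag_tip",.089),("carrier_1_mid",.017),("timer",0),("green_bottle",0),("tape_roll",0)]:
        r=imaging.pinpoint(n,q)
        for d in r[:4]: print(n,q,round(d["p"],2),np.round(d["centre"],1),np.round(onz(c,d["centre"],z),4))
E
```

```text
top station 0.75 [306.  226.5] [0.5388 0.1176 0.    ]
top station 0.19 [353.7 280.1] [ 0.3718 -0.0382  0.    ]
top guard_bar 0.6 [304.8 262.3] [0.4238 0.1151 0.07  ]
top flag_tip 0.52 [356.2 275. ] [ 0.3895 -0.0405  0.089 ]
top flag_tip 0.5 [364.8 232.1] [ 0.5186 -0.0638  0.089 ]
top flag_tip 0.37 [205.4 191.8] [0.6299 0.4215 0.089 ]
top carrier_1_mid 0.86 [447.8 252.5] [ 0.4659 -0.3306  0.017 ]
top timer 0.77 [204.2 193.9] [0.6364 0.4482 0.    ]
top green_bottle 0.67 [356.  276.5] [ 0.3834 -0.0453  0.    ]
top tape_roll 0.77 [258.4 278.9] [0.3681 0.2646 0.    ]
side station 0.9 [341.8 258.8] [0.537  0.1135 0.    ]
side bay_1 0.67 [328.7 238.3] [0.5339 0.2115 0.02  ]
side bay_1 0.63 [340.7 249. ] [0.5396 0.1295 0.02  ]
side bay_1 0.56 [350.5 264.7] [0.5298 0.031  0.02  ]
side bay_2 0.67 [328.7 238.3] [0.5339 0.2115 0.02  ]
side bay_2 0.63 [340.7 249. ] [0.5396 0.1295 0.02  ]
side bay_2 0.56 [350.5 264.7] [0.5298 0.031  0.02  ]
side bay_3 0.67 [328.7 238.3] [0.5339 0.2115 0.02  ]
side bay_3 0.63 [340.7 249. ] [0.5396 0.1295 0.02  ]
side bay_3 0.56 [350.5 264.7] [0.5298 0.031  0.02  ]
side guard_bar 0.92 [299.5 238. ] [0.4297 0.1111 0.07  ]
side flag_tip 0.52 [351.9 249.6] [ 0.506  -0.0409  0.089 ]
side carrier_1_mid 0.82 [391.7 363. ] [ 0.4637 -0.3362  0.017 ]
side timer 0.45 [335.1 214.1] [0.6361 0.4652 0.    ]
side green_bottle 0.59 [298.2 294.8] [ 0.3869 -0.0373  0.    ]
side tape_roll 0.8 [261.  249.3] [0.3556 0.2422 0.    ]
```

```bash
cat >> h.py <<'E'
def to(x,y,z,ang=None):
    """remaining shift in tool cm (in present axes) and turn about tool z (deg), tool-down"""
    s=manip.get_state(); R=Rq(s["orientation"]); d=R.T@(np.array([x,y,z])-s["tcp_pos"])*100
    a=np.degrees(np.arctan2(R[1,0],R[0,0])); 
    tilt=np.degrees(R.T@np.cross(R[:,2],[0,0,-1]))
    print("t %.1f tcp %s ang %.2f open %.2f j %s F %s"%(s["t"],np.round(s["tcp_pos"],4),a,s["opening"],np.round(s["joint_positions"],2),np.round(s["wrist_force"],1)))
    print("shift cm",np.round(d,2),"turn z",None if ang is None else round((a-ang+180)%360-180,2),"tilt fix",np.round(tilt,2))
E
python3 -c "
from h import *
print(manip.finger_overhang)
to(.44,.115,.3,-90)"
```

```text
0.022
t 1.2 tcp [0.288  0.6105 0.2533] ang -25.26 open 1.00 j [ 1.42  0.36  0.01  0.   -1.22 -0.29] F [-0.8  0.1 -0.3]
shift cm [34.89 38.32 -4.67] turn z 64.74 tilt fix [-0.  0. -0.]
```

Request:
servo_tool([
  [0.0,[0,0,-0.6],[0,0,6.5]],
  [0.0,[0,0,-0.6],[0,0,6.5]],
  [0.0,[0,0,-0.6],[0,0,6.5]],
  [0.0,[0,0,-0.6],[0,0,6.5]],
  [0.0,[0,0,-0.6],[0,0,6.5]],
  [0.0,[0,0,-0.6],[0,0,6.5]],
  [0.0,[0,0,-0.6],[0,0,6.5]],
  [0.0,[0,0,-0.6],[0,0,6.5]],
])

```text
t: 1.92
tcp_pos: [0.288, 0.6104, 0.3016]
orientation: [0.0, 0.779, -0.626, 0.0]
wrist_force: [0.1, 0.0, 0.2]
opening: 0.5
```

Request:
servo_tool([
  [0.0,[0,0,0],[0,0,6.4]],
  [0.0,[0,0,0],[0,0,6.4]],
  [0.0,[3.8,-1.1,0],[0,0,0]],
  [0.0,[3.8,-1.1,0],[0,0,0]],
  [0.0,[3.8,-1.1,0],[0,0,0]],
  [0.0,[3.8,-1.1,0],[0,0,0]],
  [0.0,[3.8,-1.1,0],[0,0,0]],
  [0.0,[3.8,-1.1,0],[0,0,0]],
])

```text
t: 2.58
tcp_pos: [0.3539, 0.3805, 0.3015]
orientation: [0.0, -0.707, 0.707, 0.0]
wrist_force: [0.8, 0.6, -0.0]
opening: 0.496
```

Request:
servo_tool([
  [0.0,[3.8,-1.1,0],[0,0,0]],
  [0.0,[3.8,-1.1,0],[0,0,0]],
  [0.0,[3.8,-1.1,0],[0,0,0]],
  [0.0,[3.8,-1.1,0],[0,0,0]],
  [0.0,[3.8,-1.1,0],[0,0,0]],
  [0.0,[3.0,-1.1,0],[0,0,0]],
  [0.0,[1.0,-1.1,0],[0,0,0]],
  [0.0,[0,0,0],[0,0,0]],
])

```text
t: 3.25
tcp_pos: [0.4316, 0.1501, 0.3017]
orientation: [0.0, -0.706, 0.708, -0.0]
wrist_force: [-0.1, -1.1, -0.4]
opening: 0.502
```

Run:
```python
from h import *
to(.44,.115,.3,-90)
c=cam("wrist"); cv2.imwrite("pics/w1.png",c[3])
for q,z in [("bay_1",.02),("guard_bar",.07),("flag_tip",.089),("station",0)]:
    for d in imaging.pinpoint("wrist",q)[:4]: print(q,round(d["p"],2),np.round(d["centre"],1),np.round(onz(c,d["centre"],z),4))
c=cam("top"); cv2.imwrite("pics/t1.png",c[3][150:340,150:500].repeat(2,0).repeat(2,1))
```

```text
t 3.2 tcp [0.4316 0.1501 0.3017] ang -90.22 open 0.50 j [ 0.77 -0.04 -0.36  0.   -1.25 -0.77] F [-0.1 -1.1 -0.4]
shift cm [ 3.5  -0.85  0.17] turn z -0.22 tilt fix [-0.06  0.02  0.  ]
guard_bar 0.8 [311.7 170.8] [0.4333 0.1191 0.07  ]
station 0.93 [207.1 168.7] [0.5444 0.1236 0.    ]
```

View pics/w1.png

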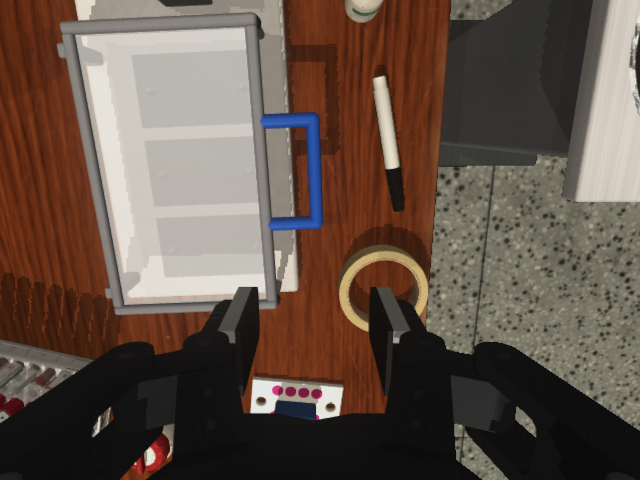

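View pics/t1.png

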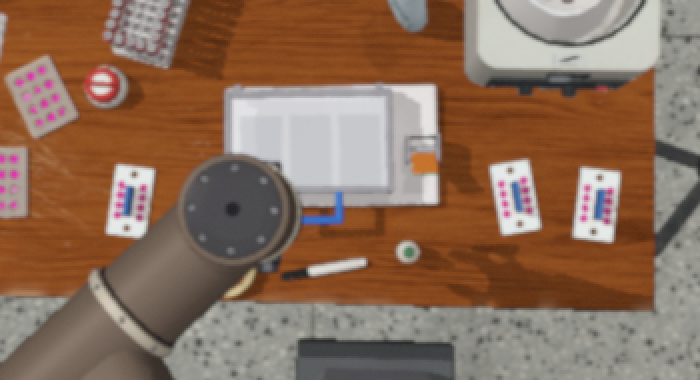

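Run:
```python
from h import *
c=cam("wrist")
pts=np.array([[-.072,.128,.074],[-.072,-.128,.074],[.085,-.128,.074],[.085,.128,.074],[-.113,0,.070]])
uv=np.array([[276,306],[257,14],[65,27],[118,312],[314.5,171]])
f=lambda p:(proj(c,(stT(*p)@np.c_[pts,np.ones(5)].T).T[:,:3])-uv).ravel()
r=least_squares(f,[.54,.115,0]); print(r.x,r.fun.round(1))
for i in range(5): print(onz(c,uv[i],pts[i,2]).round(4))
```

```text
[0.54069602 0.12892678 0.04377909] [ 3.2  3.4  0.7 -1.2 -4.2 -4.7 -1.   3.8  1.8  2.1]
[0.4662 0.2501 0.074 ]
[ 0.475  -0.0012  0.074 ]
[0.6284 0.0081 0.074 ]
[0.6186 0.2565 0.074 ]
[0.4294 0.1222 0.07  ]
```

Run:
```python
from h import *
to(.43,.122,.15,-87.8)
```

```text
t 3.6 tcp [0.4303 0.153  0.3013] ang -89.98 open 0.50 j [ 0.78 -0.04 -0.37 -0.   -1.25 -0.77] F [ 0.7 -1.2 -0.2]
shift cm [ 3.1   0.03 15.13] turn z -2.18 tilt fix [0.01 0.   0.  ]
```

Request:
servo_tool([
  [-0.3,[0.6,0,3],[0,0,-2.2]],
  [-0.3,[0.6,0,3],[0,0,0]],
  [-0.3,[0.6,0,3],[0,0,0]],
  [-0.3,[0.6,0,3],[0,0,0]],
  [-0.3,[0.6,0,2],[0,0,0]],
  [-0.3,[0.1,0,1],[0,0,0]],
  [-0.3,[0,0,0],[0,0,0]],
  [-0.3,[0,0,0],[0,0,0]],
])

```text
t: 4.27
tcp_pos: [0.4314, 0.1217, 0.1513]
orientation: [0.001, 0.721, -0.693, 0.0]
wrist_force: [-0.3, -0.1, 0.3]
opening: 0.349
```

Run:
```python
from h import *
to(.43,.122,.073,-87.8)
c=cam("wrist"); cv2.imwrite("pics/w2.png",c[3])
for q,z in [("bay_1",.02),("guard_bar",.07),("flag_tip",.089),("station",0)]:
    for d in imaging.pinpoint("wrist",q)[:4]: print(q,round(d["p"],2),np.round(d["centre"],1),np.round(onz(c,d["centre"],z),4))
```

```text
t 4.3 tcp [0.4314 0.1217 0.1513] ang -87.80 open 0.35 j [ 0.72  0.08 -0.61  0.   -0.88 -0.68] F [-0.3 -0.1  0.3]
shift cm [-0.04  0.13  7.83] turn z 0.0 tilt fix [ 0.04 -0.05  0.  ]
guard_bar 0.71 [315.6 253.7] [0.4301 0.1197 0.07  ]
station 0.55 [153.4 223.1] [0.5445 0.1236 0.    ]
```

View pics/w2.png

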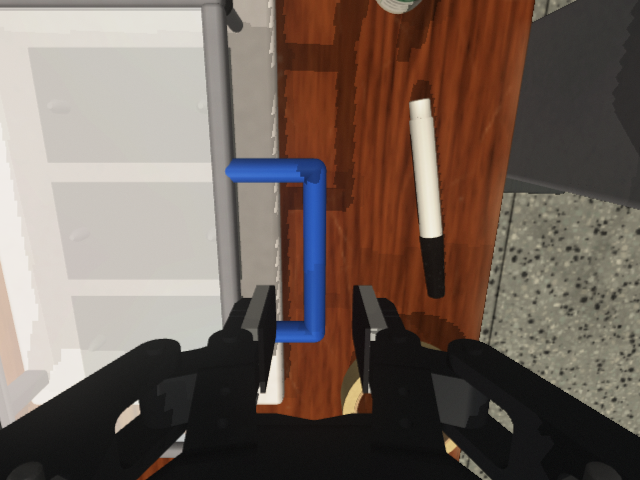

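Request:
servo_tool([
  [-0.3,[0.2,0.1,2],[0,0,0]],
  [-0.3,[0,0,2.5],[0,0,0]],
  [-0.3,[0,0,2],[0,0,0]],
  [-0.3,[0,0,1.1],[0,0,0]],
  [-0.3,[0,0,0.3],[0,0,0]],
  [-1,[0,0,0],[0,0,0]],
  [-1,[0,0,0],[0,0,0]],
  [-1,[0,0,0],[0,0,0]],
])

```text
t: 5.18
tcp_pos: [0.4313, 0.1196, 0.0733]
orientation: [-0.001, 0.72, -0.694, 0.0]
wrist_force: [2.3, -2.8, -1.7]
opening: 0.114
```

Request:
servo_tool([
  [-1,[0,0,0],[0,0,0]],
  [-1,[0,0,0],[0,0,0]],
])

```text
t: 5.35
tcp_pos: [0.4312, 0.1196, 0.0731]
orientation: [-0.001, 0.72, -0.694, 0.0]
wrist_force: [3.2, -2.3, -0.6]
opening: 0.122
```

Run:
```python
from h import *
to(.43,.122,.073,-87.8)
c=cam("wrist"); cv2.imwrite("pics/w3.png",c[3])
```

```text
t 5.3 tcp [0.4312 0.1196 0.0731] ang -87.85 open 0.12 j [ 0.71  0.2  -0.71  0.   -0.66 -0.68] F [ 3.2 -2.3 -0.6]
shift cm [-0.24  0.11  0.01] turn z -0.05 tilt fix [-0.1   0.06 -0.  ]
```

View pics/w3.png

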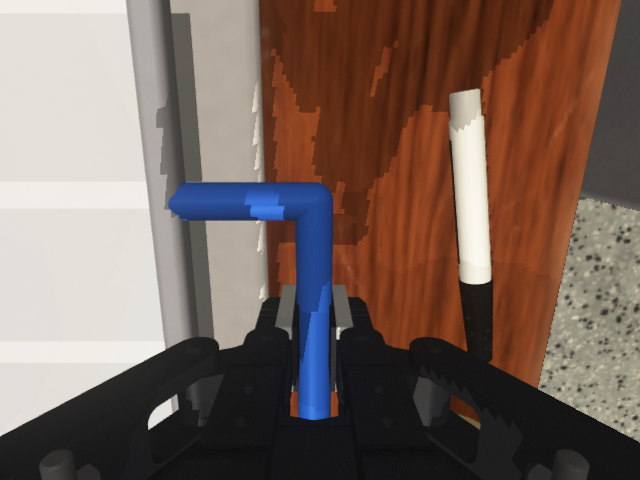

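Run:
```python
import numpy as np
R,p=19.84,.0605
th=np.r_[0,.03,np.arange(.1,1.71,.1)]
for a,b in zip(th[:-1],th[1:]): print(round(b,2),"y %.2f z %.2f"%(-R*(np.cos(a+p)-np.cos(b+p)),-R*(np.sin(b+p)-np.sin(a+p))))
```

```text
0.03 y -0.04 z -0.59
0.1 y -0.17 z -1.38
0.2 y -0.41 z -1.94
0.3 y -0.61 z -1.89
0.4 y -0.79 z -1.82
0.5 y -0.97 z -1.73
0.6 y -1.14 z -1.62
0.7 y -1.29 z -1.50
0.8 y -1.44 z -1.37
0.9 y -1.57 z -1.22
1.0 y -1.68 z -1.05
1.1 y -1.78 z -0.88
1.2 y -1.86 z -0.70
1.3 y -1.92 z -0.51
1.4 y -1.96 z -0.32
1.5 y -1.98 z -0.12
1.6 y -1.98 z 0.08
1.7 y -1.96 z 0.28
```

Request:
servo_tool([
  [-1,[0,-0.04,-0.6],[0,0,0]],
  [-1,[0,-0.17,-1.38],[0,0,0]],
  [-1,[0,-0.41,-1.94],[0,0,0]],
  [-1,[0,-0.61,-1.89],[0,0,0]],
  [-1,[0,-0.79,-1.82],[0,0,0]],
  [-1,[0,-0.97,-1.73],[0,0,0]],
  [-1,[0,-1.14,-1.62],[0,0,0]],
  [-1,[0,-1.29,-1.5],[0,0,0]],
])

```text
t: 6.07
tcp_pos: [0.4824, 0.1214, 0.1978]
orientation: [0.001, 0.72, -0.694, -0.002]
wrist_force: [-8.1, 5.9, 1.5]
opening: 0.115
```

Request:
servo_tool([
  [-1,[0,0,0],[0,0,0]],
])

```text
t: 6.15
tcp_pos: [0.4843, 0.1215, 0.1999]
orientation: [0.001, 0.72, -0.694, -0.001]
wrist_force: [-17.8, 3.8, 14.7]
opening: 0.118
```

Run:
```python
from h import *
T=stT(.5441,.1239,.038); a=.7605
b=(T@np.array([.085-.1984*np.cos(a),0,.058+.1984*np.sin(a),1]))[:3]; print(b)
to(b[0],b[1],b[2]+.003,-87.8)
c=cam("wrist"); cv2.imwrite("pics/w4.png",c[3])
c=cam("side"); cv2.imwrite("pics/s4.png",c[3][150:350,200:500].repeat(2,0).repeat(2,1))
```

```text
[0.4854033  0.12166845 0.1947539 ]
t 6.2 tcp [0.4843 0.1215 0.1999] ang -87.87 open 0.12 j [ 0.64  0.11 -0.44 -0.   -1.02 -0.6 ] F [-17.8   3.8  14.7]
shift cm [-0.02 -0.11  0.22] turn z -0.07 tilt fix [0.11 0.02 0.  ]
```

View pics/w4.png

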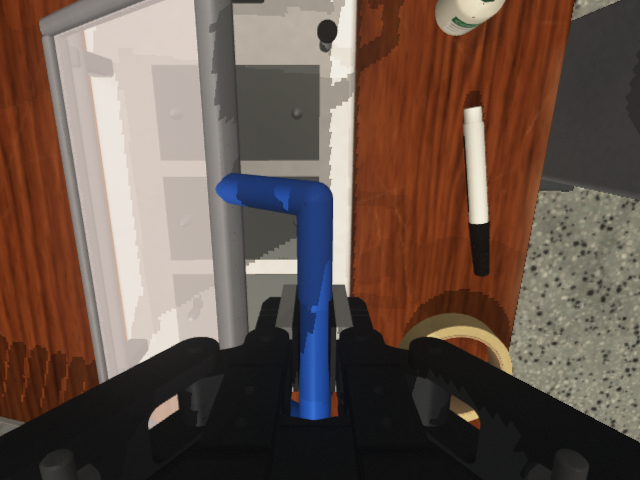

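View pics/s4.png

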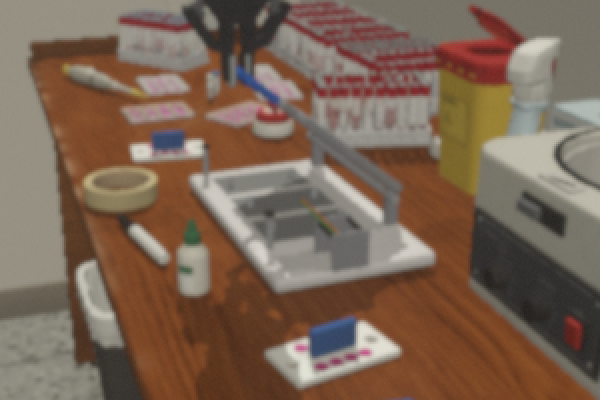

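Request:
servo_tool([
  [-1,[0,-1.54,-1.15],[0,0,0]],
  [-1,[0,-1.57,-1.15],[0,0,0]],
  [-1,[0,-1.68,-1.03],[0,0,0]],
  [-1,[0,-1.78,-0.88],[0,0,0]],
  [-1,[0,-1.86,-0.7],[0,0,0]],
  [-1,[0,-1.92,-0.51],[0,0,0]],
  [-1,[0,-1.96,-0.32],[0,0,0]],
  [-1,[0,0,0],[0,0,0]],
])

```text
t: 6.92
tcp_pos: [0.6116, 0.1265, 0.2581]
orientation: [-0.002, 0.72, -0.694, 0.002]
wrist_force: [-1.7, 1.1, 16.7]
opening: 0.111
```

Run:
```python
from h import *
T=stT(.5441,.1239,.038)
for a in (1.4605,1.7605):
  b=(T@np.array([.085-.1984*np.cos(a),0,.058+.1984*np.sin(a),1]))[:3]; print(b)
  to(b[0],b[1],b[2]+.003,-87.8)
```

```text
[0.60721595 0.12629956 0.25519443]
t 6.9 tcp [0.6116 0.1265 0.2581] ang -87.82 open 0.11 j [ 0.52  0.27 -0.1   0.   -1.19 -0.48] F [-1.7  1.1 16.7]
shift cm [ 0.01  0.44 -0.02] turn z -0.02 tilt fix [-0.34  0.04  0.  ]
[0.6664235  0.12855053 0.25284073]
t 6.9 tcp [0.6116 0.1265 0.2581] ang -87.82 open 0.11 j [ 0.52  0.27 -0.1   0.   -1.19 -0.48] F [-1.7  1.1 16.7]
shift cm [ 0.01 -5.49  0.25] turn z -0.02 tilt fix [-0.34  0.04  0.  ]
```

Request:
servo_tool([
  [-1,[0,-1.6,0.1],[0,0,0]],
  [-1,[0,-1.6,0.0],[0,0,0]],
  [-1,[0,-1.5,0.1],[0,0,0]],
  [-1,[0,-1.0,0.2],[0,0,0]],
  [-1,[0,0,0],[0,0,0]],
  [-0.6,[0,0,0],[0,0,0]],
  [-0.6,[0,0,0],[0,0,0]],
  [-0.6,[0,0,0],[0,0,0]],
])

```text
t: 7.58
tcp_pos: [0.6643, 0.1282, 0.2504]
orientation: [0.0, 0.72, -0.694, -0.0]
wrist_force: [0.8, 0.1, -0.1]
opening: 0.198
```

Run:
```python
from h import *
to(.6664,.1285,.256,-87.8)
c=cam("wrist"); cv2.imwrite("pics/w5.png",c[3])
c=cam("side"); cv2.imwrite("pics/s5.png",c[3][100:300,200:500].repeat(2,0).repeat(2,1))
```

```text
t 7.6 tcp [0.6643 0.1282 0.2504] ang -87.85 open 0.20 j [ 0.48  0.36  0.01 -0.   -1.22 -0.44] F [ 0.8  0.1 -0.1]
shift cm [-0.02 -0.21 -0.56] turn z -0.05 tilt fix [0.03 0.01 0.  ]
```

View pics/w5.png

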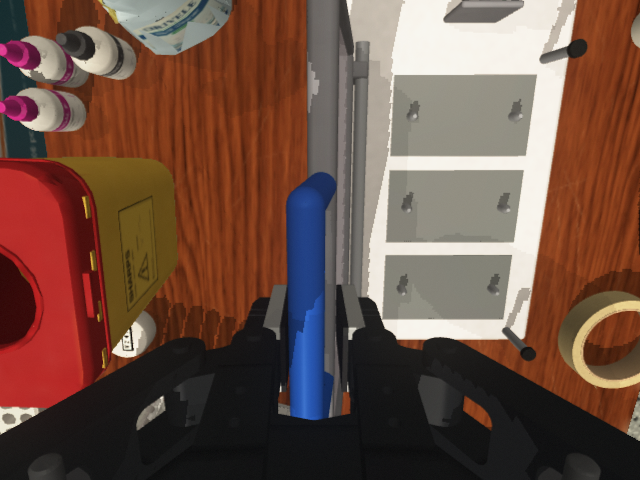

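View pics/s5.png

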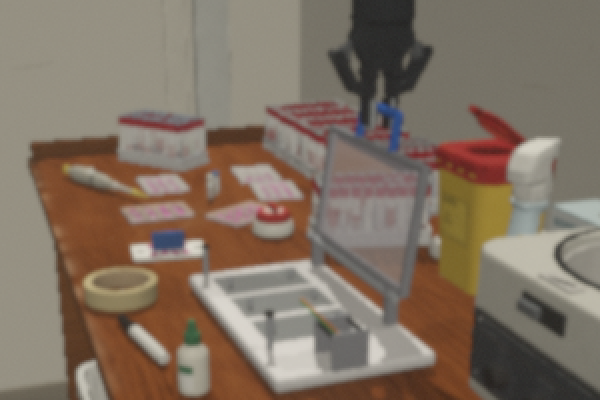

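Request:
servo_tool([
  [-0.6,[0,0,-1],[0,0,0]],
  [-0.5,[0,0,-2],[0,0,0]],
  [-0.5,[0,0,-2],[0,0,0]],
  [-0.5,[0,2,-2],[0,0,0]],
  [-0.5,[0,3,-1],[0,0,0]],
  [-0.5,[0,3,0],[0,0,0]],
  [-0.5,[0,3,0],[0,0,0]],
  [-0.5,[0,2,0],[0,0,0]],
])

```text
t: 8.35
tcp_pos: [0.5324, 0.1228, 0.3317]
orientation: [-0.0, 0.72, -0.694, -0.0]
wrist_force: [-0.1, 0.2, 0.4]
opening: 0.249
```

Request:
servo_tool([
  [-0.5,[0,0,0],[0,0,0]],
])

```text
t: 8.43
tcp_pos: [0.5315, 0.1227, 0.3326]
orientation: [-0.001, 0.721, -0.693, -0.0]
wrist_force: [-0.2, 0.3, -0.0]
opening: 0.253
```

Run:
```python
from h import *
to(.55,.1285,.256,-87.8)
c=cam("wrist"); cv2.imwrite("pics/w6.png",c[3])
for q,z in [("bay_1",.02),("flag_tip",.089),("guard_bar",.25),("carrier_1_mid",.017)]:
    for d in imaging.pinpoint("wrist",q)[:4]: print(q,round(d["p"],2),np.round(d["centre"],1),np.round(onz(c,d["centre"],z),4))
c=cam("side"); cv2.imwrite("pics/s6.png",c[3][100:300,200:500].repeat(2,0).repeat(2,1))
for d in imaging.pinpoint("side","carrier_1_mid"): print(round(d["p"],2),np.round(onz(c,d["centre"],.017),4))
for q in ["carrier_1_mid","carrier_2_mid"]:
  for d in imaging.spot_in("side","carrier_1_mid"): print(round(d["p"],2),np.round(d["extent"]))
c=cam("top"); cv2.imwrite("pics/t6.png",c[3][150:340,150:500].repeat(2,0).repeat(2,1))
for d in imaging.pinpoint("top","carrier_1_mid"): print(round(d["p"],2),np.round(onz(c,d["centre"],.017),4))
for d in imaging.spot_in("top","carrier_1_mid"): print(round(d["p"],2),np.round(d["extent"]))
```

```text
t 8.4 tcp [0.5315 0.1227 0.3326] ang -87.80 open 0.25 j [ 0.59  0.1  -0.15 -0.   -1.32 -0.55] F [-0.2  0.3 -0. ]
shift cm [-0.5  -1.86  7.66] turn z -0.0 tilt fix [-0.09  0.09  0.  ]
bay_1 0.94 [309.4 259.6] [0.5338 0.202  0.02  ]
bay_1 0.73 [308.7 193. ] [0.5373 0.1248 0.02  ]
bay_1 0.56 [306.7 120.4] [0.5421 0.0481 0.02  ]
bay_1 0.22 [303.2 189.3] [0.5435 0.1209 0.02  ]
guard_bar 0.92 [ 42.  256.2] [0.6787 0.1286 0.25  ]
0.97 [ 0.4641 -0.3379  0.017 ]
0.74 [394. 371.  77.  37.]
0.61 [386. 200.  66.  98.]
0.55 [357. 224. 122. 145.]
0.74 [394. 371.  77.  37.]
0.61 [386. 200.  66.  98.]
0.55 [357. 224. 122. 145.]
0.61 [ 0.4693 -0.3418  0.017 ]
0.74 [447. 253.  24.  36.]
0.74 [204. 194.  17.  20.]
```

View pics/w6.png

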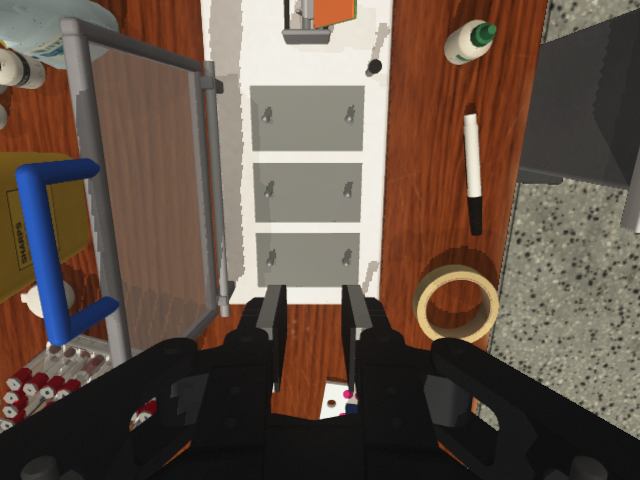

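View pics/t6.png

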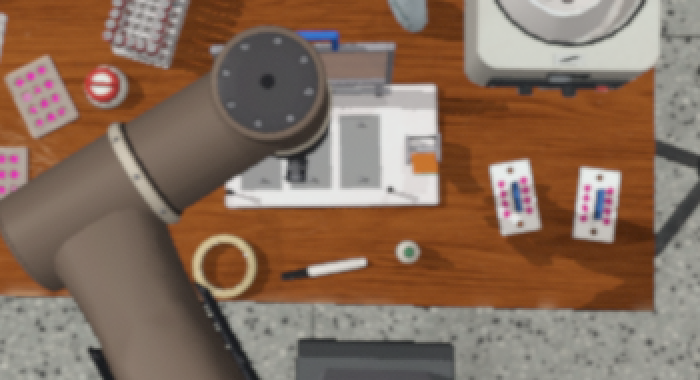

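Run:
```python
from h import *
im=cv2.imread("pics/w6.png")[80:300,235:395]
cv2.imwrite("pics/w6z.png",cv2.resize(im,None,fx=3.5,fy=2.7,interpolation=cv2.INTER_CUBIC))
```

```text
(no output)
```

View pics/w6z.png

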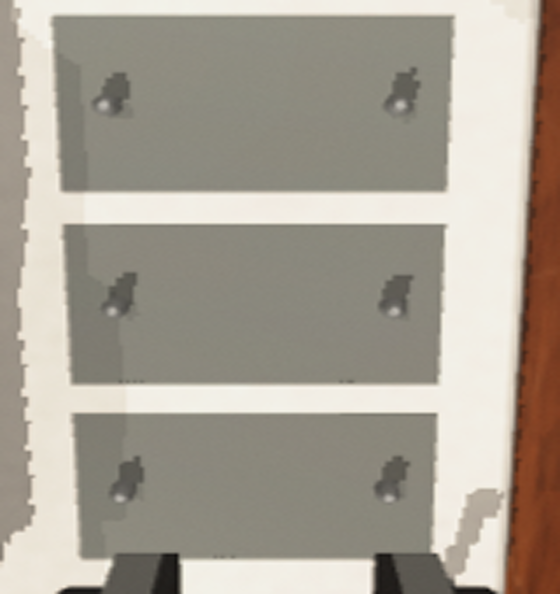

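Run:
```python
from h import *
c=cam("wrist")
Z=np.array([[104,102],[399,102],[113,307],[392,306],[120,492],[384,490]]); uv=np.c_[235+Z[:,0]/3.5,80+Z[:,1]/2.7]
pts=np.array([[-.005+sx*.043,y,.032] for y in (-.078,0,.078) for sx in (1,-1)])
f=lambda p:(proj(c,(stT(*p)@np.c_[pts,np.ones(6)].T).T[:,:3])-uv).ravel()
r=least_squares(f,[.54,.115,0]); print(r.x,r.fun.round(1))
```

```text
[0.54681287 0.12304512 0.03645362] [-0.4 -0.8  0.1 -0.7 -0.6 -0.3  0.3  0.2 -0.5  0.6  1.   1.4]
```

Run:
```python
from h import *
c=cam("top")
for uv in ([407,248],[448,252],[215,251]): print(onz(c,uv,.006))
c=cam("side")
for uv in ([367,327],[392,370],[284,225]): print(onz(c,uv,.006))
im=imaging.get_image("wrist"); Tc=np.linalg.inv(np.array(im["tool_from_camera"]))
for off in (0,.06,.09,.12):
  for h in (.12,.18,.25):
    p=K(im)@(Tc@[off,0,h,1])[:3]; print(off,h,(p[:2]/p[2]).round())
to(.47,-.2,.25,0)
```

```text
[ 0.47741638 -0.20445502  0.006     ]
[ 0.46784674 -0.3339269   0.006     ]
[0.45332327 0.40497152 0.006     ]
[ 0.47345352 -0.21013798  0.006     ]
[ 0.46334769 -0.33913554  0.006     ]
[0.45188023 0.39709317 0.006     ]
0 0.12 [313. 238.]
0 0.18 [313. 218.]
0 0.25 [314. 202.]
0.06 0.12 [313. 140.]
0.06 0.18 [313. 138.]
0.06 0.25 [314. 137.]
0.09 0.12 [313.  86.]
0.09 0.18 [313.  95.]
0.09 0.25 [314. 102.]
0.12 0.12 [313.  29.]
0.12 0.18 [313.  50.]
0.12 0.25 [314.  65.]
t 9.2 tcp [0.5348 0.1232 0.3304] ang -87.86 open 0.25 j [ 0.58  0.11 -0.14 -0.   -1.32 -0.55] F [ 0.4 -0.2 -0.3]
shift cm [32.05  7.69  8.05] turn z -87.86 tilt fix [ 0.01 -0.    0.  ]
```

Request:
servo_tool([
  [0,[3.9,0.7,0],[0,0,0]],
  [0,[3.9,0.7,0],[0,0,0]],
  [0,[3.9,0.7,0],[0,0,0]],
  [0,[3.9,0.7,0],[0,0,0]],
  [0,[3.9,0.7,0],[0,0,0]],
  [0,[3.9,0.7,0],[0,0,0]],
  [0,[3.9,0.6,0],[0,0,0]],
  [0,[3.9,0.5,0],[0,0,0]],
])

```text
t: 9.9
tcp_pos: [0.4928, -0.1924, 0.331]
orientation: [-0.0, 0.72, -0.694, 0.0]
wrist_force: [0.9, 0.3, -0.2]
opening: 0.499
```

Request:
servo_tool([
  [0,[0,0,1.5],[0,0,-7]],
  [0,[0,0,1.5],[0,0,-7]],
  [0,[0,0,1.5],[0,0,-7]],
  [0,[0,0,1.5],[0,0,-7]],
  [0,[0,0,1.5],[0,0,-7]],
  [0,[0,0,1.5],[0,0,-7]],
  [0,[0,0,1.5],[0,0,-7]],
  [0,[0,0,1.5],[0,0,-7]],
])

```text
t: 10.57
tcp_pos: [0.4935, -0.1906, 0.2099]
orientation: [-0.0, 0.962, -0.272, 0.0]
wrist_force: [0.1, -0.0, -0.1]
opening: 0.501
```

Request:
servo_tool([
  [0,[0,0,0],[0,0,-7]],
  [0,[0,0,0],[0,0,-7]],
  [0,[0,0,0],[0,0,-7]],
  [0,[0,0,0],[0,0,-7]],
  [0,[0,0,0],[0,0,-7]],
  [0,[0,0,0],[0,0,-7]],
  [0,[0,0,0],[0,0,0]],
  [0,[0,0,0],[0,0,0]],
])

```text
t: 11.23
tcp_pos: [0.4935, -0.1906, 0.2106]
orientation: [0.0, 0.996, 0.087, 0.0]
wrist_force: [-0.5, 0.6, -0.5]
opening: 0.5
```

Run:
```python
from h import *
to(.475,-.207,.2,11)
c=cam("wrist"); cv2.imwrite("pics/w7.png",c[3])
for d in imaging.pinpoint("wrist","carrier_1_mid")[:4]: print(round(d["p"],2),np.round(d["centre"],1),np.round(onz(c,d["centre"],.017),4))
```

```text
t 11.2 tcp [ 0.4935 -0.1906  0.2106] ang 9.93 open 0.50 j [ 0.    0.15 -0.37  0.   -1.05  1.74] F [-0.5  0.6 -0.5]
shift cm [-2.11  1.3   1.06] turn z -1.07 tilt fix [ 0.   -0.01 -0.  ]
0.97 [471.6 270.7] [ 0.4691 -0.3294  0.017 ]
```

View pics/w7.png

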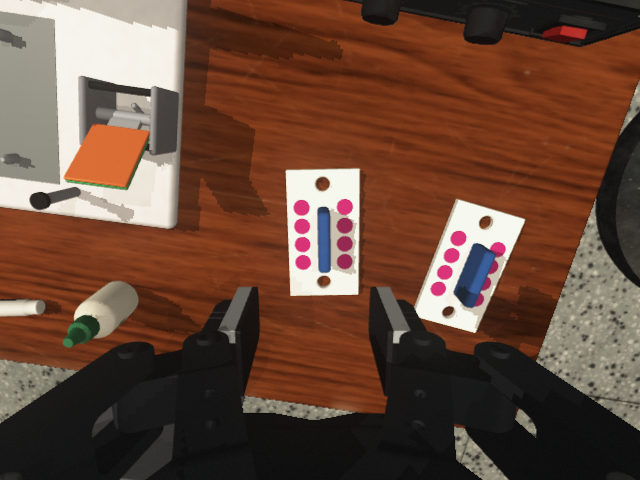

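```bash
cat >> h.py <<'E'
def blob(img,uv,r=9,dark=True):
    """centroid of darkest patch near uv, via Otsu"""
    u,v=int(round(uv[0])),int(round(uv[1])); g=cv2.cvtColor(img,cv2.COLOR_BGR2GRAY)[v-r:v+r+1,u-r:u+r+1]
    _,m=cv2.threshold(g,0,255,(cv2.THRESH_BINARY_INV if dark else cv2.THRESH_BINARY)+cv2.THRESH_OTSU)
    n,l,s,ce=cv2.connectedComponentsWithStats(m); i=1+np.argmax(s[1:,4]); return ce[i]+[u-r,v-r],s[i,4]
def carrier(c,far,near,z=.006):
    a,na=blob(c[3],far); b,nb=blob(c[3],near); A=onz(c,a,z);B=onz(c,b,z); d=A-B
    yaw=np.degrees(np.arctan2(d[1],d[0])); m=(A+B)/2
    print("holes",a.round(1),b.round(1),na,nb,"dist %.4f"%np.linalg.norm(d),"mid",m.round(4),"yaw %.2f"%yaw); return m,yaw
E
python3 - <<'E'
from h import *
c=cam("wrist"); m,y=carrier(c,(322,184),(324,282)); carrier(c,(486,223),(448,311))
to(m[0],m[1],.03,y)
E
```

```text
holes [322.1 183.5] [323.3 281. ] 162 124 dist 0.0858 mid [ 0.4762 -0.2006  0.006 ] yaw 10.97
holes [484.8 221.7] [447.5 311. ] 129 96 dist 0.0858 mid [ 0.4677 -0.3287  0.006 ] yaw -6.41
t 11.4 tcp [ 0.4935 -0.1906  0.2105] ang 9.97 open 0.50 j [ 0.    0.15 -0.37  0.   -1.05  1.74] F [-0.5 -0.5 -0.8]
shift cm [-1.88  0.68 18.05] turn z -1.0 tilt fix [ 0. -0. -0.]
```

Request:
servo_tool([
  [0,[-0.9,0.3,2],[0,0,-1]],
  [0,[-0.9,0.35,3],[0,0,0]],
  [0,[0,0,3],[0,0,0]],
  [0,[0,0,3],[0,0,0]],
  [0,[0,0,3],[0,0,0]],
  [0,[0,0,1.5],[0,0,0]],
  [0,[0,0,0],[0,0,0]],
  [0,[0,0,0],[0,0,0]],
])

```text
t: 12.05
tcp_pos: [0.4768, -0.2004, 0.0551]
orientation: [0.0, 0.995, 0.097, -0.001]
wrist_force: [0.2, -0.3, 1.2]
opening: 0.502
```

Run:
```python
from h import *
to(.4762,-.2006,.031,10.97)
c=cam("wrist"); cv2.imwrite("pics/w8.png",c[3])
```

```text
t 12.1 tcp [ 0.4768 -0.2004  0.0551] ang 11.08 open 0.50 j [-0.02  0.32 -0.57  0.   -0.67  1.78] F [ 0.2 -0.3  1.2]
shift cm [-0.05  0.01  2.41] turn z 0.11 tilt fix [-0.01  0.11  0.  ]
```

View pics/w8.png

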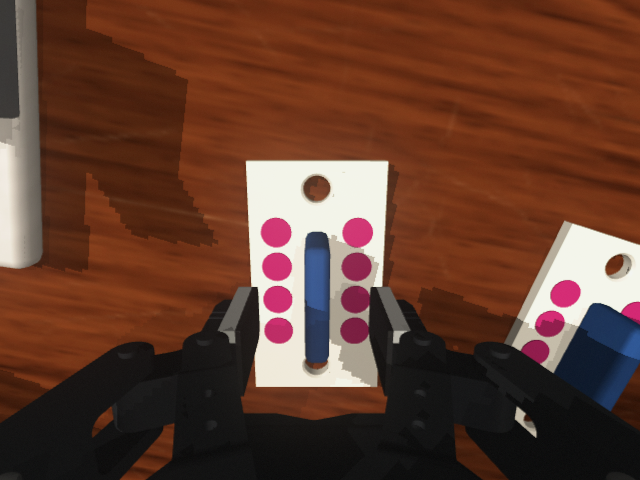

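Request:
servo_tool([
  [0,[0,0,1.4],[0,0,0]],
  [0,[-0.05,0,0.9],[0,0,0]],
  [0,[0,0,0],[0,0,0]],
  [-1,[0,0,0],[0,0,0]],
  [-1,[0,0,0],[0,0,0]],
  [-1,[0,0,0],[0,0,0]],
  [-1,[0,0,0],[0,0,0]],
  [-1,[0,0,0],[0,0,0]],
])

```text
t: 12.77
tcp_pos: [0.4773, -0.2005, 0.0335]
orientation: [0.0, 0.995, 0.097, 0.001]
wrist_force: [-0.4, 0.4, 5.6]
opening: 0.103
```

Request:
servo_tool([
  [-1,[0,0,0],[0,0,0]],
  [-1,[0,0,0],[0,0,0]],
  [-1,[0,0,-1],[0,0,0]],
  [-1,[0,0,-2],[0,0,0]],
  [-1,[0,0,-2],[0,0,0]],
  [-1,[0,0,-2],[0,0,0]],
  [-1,[0,0,-3],[0,0,0]],
  [-1,[0,0,-2],[0,0,0]],
])

```text
t: 13.43
tcp_pos: [0.4767, -0.2005, 0.1555]
orientation: [0.0, 0.995, 0.097, 0.001]
wrist_force: [1.1, 0.4, -1.6]
opening: 0.102
```

Request:
servo_tool([
  [-1,[0,0,0],[0,0,0]],
  [-1,[0,0,0],[0,0,0]],
])

```text
t: 13.6
tcp_pos: [0.477, -0.2003, 0.1543]
orientation: [0.0, 0.995, 0.097, 0.002]
wrist_force: [0.2, -0.3, -2.0]
opening: 0.104
```

Run:
```python
from h import *
to(.54,.047,.2,2)
c=cam("wrist"); cv2.imwrite("pics/w9.png",c[3])
```

```text
t 13.6 tcp [ 0.477  -0.2003  0.1543] ang 11.14 open 0.10 j [-0.02  0.19 -0.47 -0.   -0.91  1.78] F [ 0.2 -0.3 -2. ]
shift cm [ 10.97 -23.05  -4.55] turn z 9.14 tilt fix [ 0.03 -0.18 -0.  ]
```

View pics/w9.png

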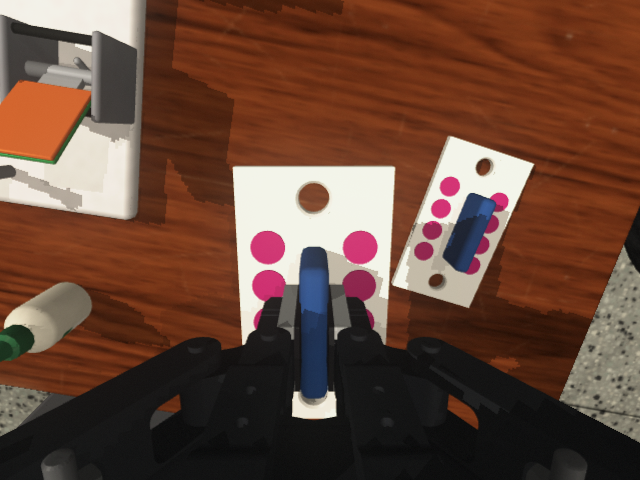

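```bash
cat >> h.py <<'E'
def held(c,uv,h=.0335):
    """front hole position in tool frame; h= TCP above underside"""
    s=manip.get_state(); R=Rq(s["orientation"]); p,n=blob(c[3],uv,22)
    o=R.T@(-c[1].T@c[2]-s["tcp_pos"]); d=R.T@c[1].T@np.linalg.solve(c[0],[p[0],p[1],1]); 
    q=o+d*((h-.006)-o[2])/d[2]; print("hole px",p.round(1),n,"tool",(q*1000).round(1)); return q
E
python3 - <<'E'
from h import *
c=cam("wrist"); held(c,(313,198))
E
```

```text
hole px [312.9 197.5] 742 tool [42.2 -1.  27.5]
```

Request:
servo_tool([
  [-1,[0,0,-2.5],[0,0,4.5]],
  [-1,[0,0,-2],[0,0,4.5]],
  [-1,[-0.5,-4,0],[0,0,0]],
  [-1,[-0.5,-4,0],[0,0,0]],
  [-1,[-0.5,-4,0],[0,0,0]],
  [-1,[-0.4,-4,0],[0,0,0]],
  [-1,[-0.4,-4,0],[0,0,0]],
  [-1,[-0.3,-3,0],[0,0,0]],
])

```text
t: 14.37
tcp_pos: [0.4405, 0.0304, 0.1966]
orientation: [0.0, 1.0, 0.019, -0.001]
wrist_force: [0.9, 0.6, -2.1]
opening: 0.105
```

Request:
servo_tool([
  [-1,[0,-1.4,0],[0,0,0]],
  [-1,[0,0,0],[0,0,0]],
  [-1,[0,0,0],[0,0,0]],
  [-1,[0,0,0],[0,0,0]],
])

```text
t: 14.7
tcp_pos: [0.4409, 0.0421, 0.1967]
orientation: [0.0, 1.0, 0.019, -0.001]
wrist_force: [-0.6, -0.2, -1.2]
opening: 0.104
```

Run:
```python
from h import *
to(.4416,.043,.2,2.1)
c=cam("wrist"); cv2.imwrite("pics/w10.png",c[3])
```

```text
t 14.7 tcp [0.4409 0.0421 0.1967] ang 2.16 open 0.10 j [ 0.54  0.02 -0.56 -0.   -1.    1.07] F [-0.6 -0.2 -1.2]
shift cm [ 0.07 -0.09 -0.33] turn z 0.06 tilt fix [ 0.05  0.1  -0.  ]
```

View pics/w10.png

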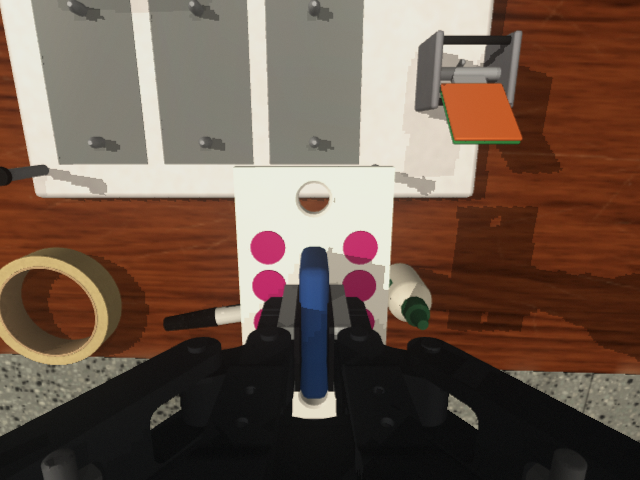

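Run:
```python
from h import *
im=cv2.imread("pics/w10.png")[0:170,50:350]
cv2.imwrite("pics/w10z.png",cv2.resize(im,None,fx=2.6,fy=3,interpolation=cv2.INTER_CUBIC))
```

```text
(no output)
```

View pics/w10z.png

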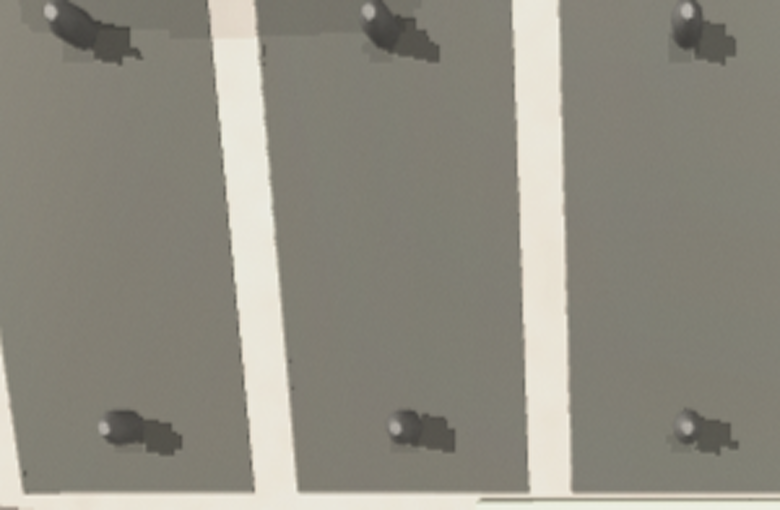

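Run:
```python
from h import *
c=cam("wrist")
Z=np.array([[686,10],[686,425],[371,12],[400,426],[52,12],[107,427]]); uv=np.c_[50+Z[:,0]/2.6,Z[:,1]/3]
pts=np.array([[-.005+sx*.043,y,.034] for y in (-.078,0,.078) for sx in (1,-1)])
f=lambda p:(proj(c,(stT(*p)@np.c_[pts,np.ones(6)].T).T[:,:3])-uv).ravel()
r=least_squares(f,[.54,.115,0]); print(r.x,r.fun.round(1))
T=stT(*r.x)
for i in (1,2,3):
  b=T@[-.005,.078*(2-i),.02,1]; print(i,b[:3].round(4))
b=T@[-.005,-.078,.02,1]
h=held(c,(313,198))
to(b[0],b[1],.12,np.degrees(r.x[2]))
```

```text
[0.54415744 0.12392277 0.04070173] [ 0.3  0.   0.6 -0.1 -0.4 -0.2 -1.1 -0.1  0.6  0.3 -0.1  0. ]
1 [0.536  0.2017 0.02  ]
2 [0.5392 0.1237 0.02  ]
3 [0.5423 0.0458 0.02  ]
hole px [312.9 203.7] 424 tool [39.2 -1.1 27.5]
t 14.8 tcp [0.4412 0.0416 0.197 ] ang 2.08 open 0.10 j [ 0.54  0.02 -0.56 -0.   -1.    1.07] F [ 0.2 -0.  -2.5]
shift cm [10.13 -0.05  7.69] turn z -0.25 tilt fix [ 0.03  0.06 -0.  ]
```

Request:
servo_tool([
  [-1,[2,0,0],[0,0,0]],
  [-1,[3,0,0],[0,0,-0.2]],
  [-1,[3,0,0],[0,0,0]],
  [-1,[1.7,0,0],[0,0,0]],
  [-1,[0.5,0,2],[0,0,0]],
  [-1,[0,0,2.5],[0,0,0]],
  [-1,[0,0,2.5],[0,0,0]],
  [-1,[0,0,2],[0,0,0]],
])

```text
t: 15.47
tcp_pos: [0.5428, 0.0449, 0.1054]
orientation: [0.0, 1.0, 0.019, -0.001]
wrist_force: [-0.5, 0.2, -2.4]
opening: 0.1
```

Request:
servo_tool([
  [-1,[0,0,1.5],[0,0,0]],
  [-1,[0,0,0.6],[0,0,0]],
  [-1,[0,0,0],[0,0,0]],
  [-1,[0,0,0],[0,0,0]],
  [-1,[0,0,0],[0,0,0]],
])

```text
t: 15.88
tcp_pos: [0.5441, 0.0464, 0.0876]
orientation: [-0.0, 1.0, 0.02, 0.001]
wrist_force: [-0.1, -0.6, -1.1]
opening: 0.1
```

Run:
```python
from h import *
to(.5431,.0453,.0535,2.3)
c=cam("wrist"); cv2.imwrite("pics/w11.png",c[3])
```

```text
t 15.9 tcp [0.5441 0.0464 0.0876] ang 2.33 open 0.10 j [ 0.44  0.32 -0.48  0.   -0.77  1.17] F [-0.1 -0.6 -1.1]
shift cm [-0.11  0.1   3.41] turn z 0.03 tilt fix [-0.02 -0.09 -0.  ]
```

View pics/w11.png

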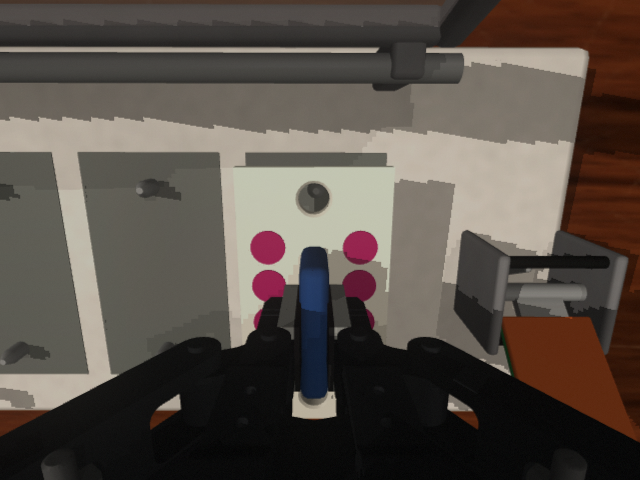

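```bash
cat >> h.py <<'E'
def toolpt(c,uv,zt):
    s=manip.get_state(); R=Rq(s["orientation"])
    o=R.T@(-c[1].T@c[2]-s["tcp_pos"]); d=R.T@c[1].T@np.linalg.solve(c[0],[uv[0],uv[1],1]); return (o+d*(zt-o[2])/d[2])*1000
E
python3 - <<'E'
from h import *
c=cam("wrist"); to(.5431,.0453,.0535,2.3)
im=c[3][170:225,285:345]; cv2.imwrite("pics/w11z.png",cv2.resize(im,None,fx=9,fy=9,interpolation=cv2.INTER_CUBIC))
E
```

```text
t 16.0 tcp [0.5441 0.0466 0.0877] ang 2.34 open 0.10 j [ 0.44  0.32 -0.48  0.   -0.77  1.17] F [ 0.1  0.6 -1.6]
shift cm [-0.11  0.13  3.42] turn z 0.04 tilt fix [-0.04 -0.12 -0.  ]
```

View pics/w11z.png

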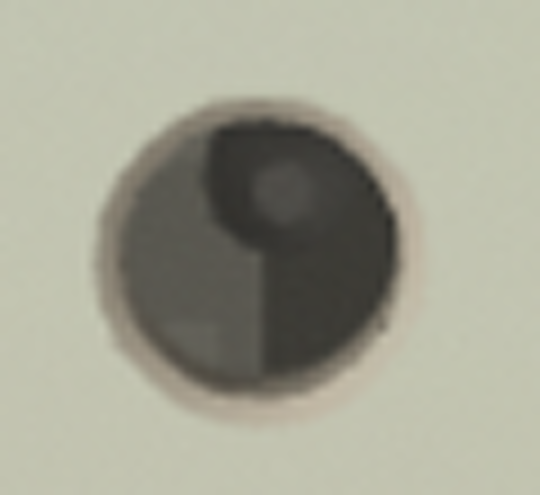

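Run:
```python
from h import *
c=cam("wrist"); print(toolpt(c,(316.4,191.1),.0877-.034), toolpt(c,(314.1,199.1),.0275))
```

```text
[40.39793348  0.51963101 53.7       ] [41.26068939 -0.5175445  27.5       ]
```

Request:
servo_tool([
  [-1,[-0.1,0.1,0.7],[0,0,0]],
  [-1,[0,0,0.7],[0,0,0]],
  [-1,[0,0,0.2],[0,0,0]],
  [-1,[0,0,0.2],[0,0,0]],
  [-1,[0,0,0.2],[0,0,0]],
  [-1,[0,0,0.2],[0,0,0]],
  [-1,[0,0,0.2],[0,0,0]],
  [-1,[0,0,0.0],[0,0,0]],
])

```text
t: 16.7
tcp_pos: [0.5422, 0.0454, 0.0621]
orientation: [0.0, 1.0, 0.02, -0.0]
wrist_force: [-1.1, -0.1, -2.0]
opening: 0.097
```

Run:
```python
from h import *
to(.5431,.0453,.0535,2.3)
c=cam("wrist"); 
im=c[3][150:285,225:405]; cv2.imwrite("pics/w12z.png",cv2.resize(im,None,fx=4,fy=4,interpolation=cv2.INTER_CUBIC))
```

```text
t 16.7 tcp [0.5422 0.0454 0.0621] ang 2.34 open 0.10 j [ 0.44  0.35 -0.51 -0.   -0.71  1.17] F [-1.1 -0.1 -2. ]
shift cm [0.09 0.01 0.86] turn z 0.04 tilt fix [0.01 0.03 0.  ]
```

View pics/w12z.png

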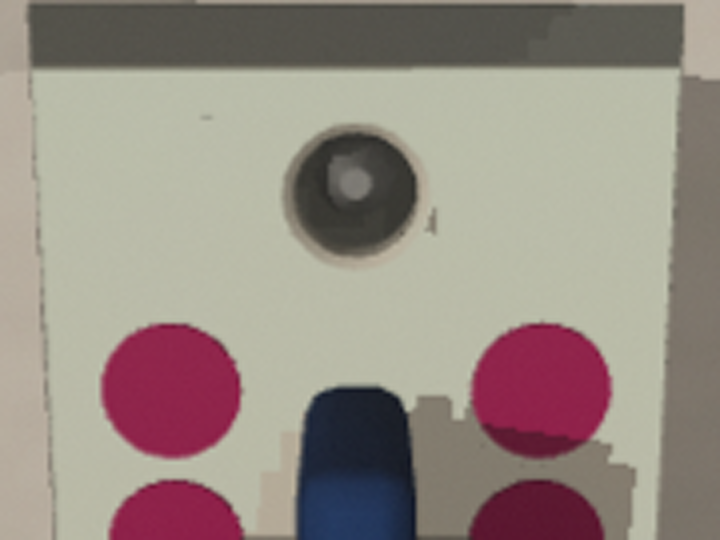

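Request:
servo_tool([
  [-1,[0.05,0,0.2],[0,0,0]],
  [-1,[0,0,0.2],[0,0,0]],
  [-1,[0,0,0.2],[0,0,0]],
  [-1,[0,0,0.15],[0,0,0]],
  [-1,[0,0,0],[0,0,0]],
  [-1,[0,0,0],[0,0,0]],
])

```text
t: 17.25
tcp_pos: [0.5428, 0.0454, 0.0549]
orientation: [0.0, 1.0, 0.02, -0.0]
wrist_force: [0.8, -0.3, -0.3]
opening: 0.104
```

Request:
servo_tool([
  [-1,[0,0,0.1],[0,0,0]],
  [-1,[0,0,0.1],[0,0,0]],
  [-1,[0,0,0],[0,0,0]],
])

```text
t: 17.5
tcp_pos: [0.543, 0.0455, 0.0535]
orientation: [-0.0, 1.0, 0.021, 0.0]
wrist_force: [-1.4, -0.8, 4.4]
opening: 0.102
```

Request:
servo_tool([
  [-0.4,[0,0,0],[0,0,0]],
  [-0.2,[0,0,0],[0,0,0]],
  [-0.2,[0,0,0],[0,0,0]],
  [-0.2,[0,0,-1.5],[0,0,0]],
  [-0.2,[0,0,-3],[0,0,0]],
  [-0.2,[0,0,-4],[0,0,0]],
  [-0.2,[0,0,-4],[0,0,0]],
  [0,[0,0,-3],[0,0,0]],
])

```text
t: 18.17
tcp_pos: [0.5435, 0.0455, 0.2114]
orientation: [-0.0, 1.0, 0.021, 0.001]
wrist_force: [1.1, 1.0, 0.3]
opening: 0.498
```

Request:
servo_tool([
  [0,[0,0,0],[0,0,0]],
  [0,[0,0,0],[0,0,0]],
  [0,[0,0,0],[0,0,0]],
])

```text
t: 18.42
tcp_pos: [0.5425, 0.0454, 0.2077]
orientation: [-0.0, 1.0, 0.02, -0.0]
wrist_force: [-0.2, -0.0, -0.4]
opening: 0.501
```

Run:
```python
from h import *
to(.4677,-.3287,.2,-6.4)
c=cam("wrist"); cv2.imwrite("pics/w13.png",c[3])
c=cam("top"); cv2.imwrite("pics/t13.png",c[3][150:340,150:500].repeat(2,0).repeat(2,1))
```

```text
t 18.4 tcp [0.5425 0.0454 0.2077] ang 2.33 open 0.50 j [ 0.44  0.18 -0.34 -0.   -1.05  1.17] F [-0.2 -0.  -0.4]
shift cm [-8.99 37.08  0.76] turn z 8.73 tilt fix [-0.02  0.01  0.  ]
```

View pics/w13.png

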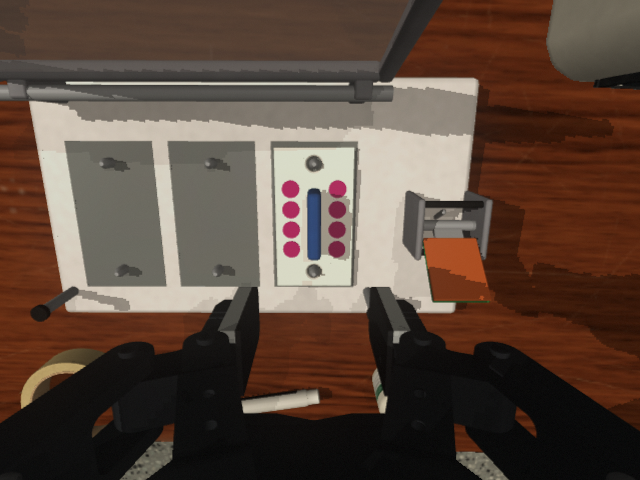

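View pics/t13.png

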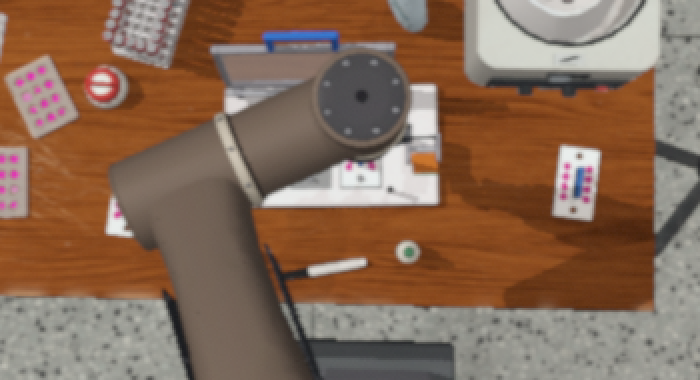

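Request:
servo_tool([
  [0,[-0.6,3.9,0],[0,0,0]],
  [0,[-0.6,3.9,0],[0,0,0]],
  [0,[-0.6,3.9,0],[0,0,0]],
  [0,[-0.6,3.9,0],[0,0,0]],
  [0,[-0.6,3.9,0],[0,0,0]],
  [0,[-0.6,3.9,0],[0,0,0]],
  [0,[-0.6,3.9,0],[0,0,0]],
  [0,[-0.6,3.9,0],[0,0,0]],
])

```text
t: 19.18
tcp_pos: [0.5066, -0.27, 0.2066]
orientation: [-0.0, 1.0, 0.021, -0.001]
wrist_force: [1.1, -0.1, -0.3]
opening: 0.498
```

Request:
servo_tool([
  [0,[-0.6,3,0],[0,0,4]],
  [0,[0,0,0],[0,0,4.5]],
  [0,[0,0,0],[0,0,0]],
  [0,[0,0,0],[0,0,0]],
])

```text
t: 19.52
tcp_pos: [0.5022, -0.2986, 0.2066]
orientation: [-0.0, 0.999, -0.053, -0.001]
wrist_force: [0.1, -0.4, -0.8]
opening: 0.502
```

Run:
```python
from h import *
to(.5,-.305,.2,-6.4)
c=cam("wrist"); cv2.imwrite("pics/w14.png",c[3])
```

```text
t 19.5 tcp [ 0.5022 -0.2986  0.2066] ang -6.09 open 0.50 j [-0.2   0.25 -0.26 -0.   -1.07  1.67] F [ 0.1 -0.4 -0.8]
shift cm [-0.15  0.66  0.66] turn z 0.31 tilt fix [-0.03  0.14 -0.  ]
```

View pics/w14.png

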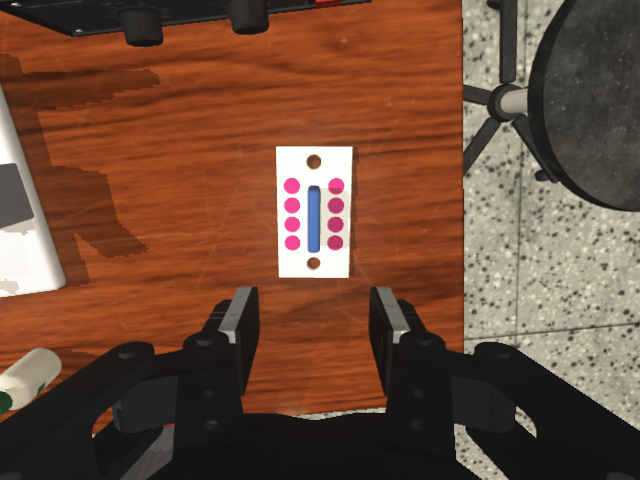

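Run:
```python
from h import *
c=cam("wrist"); m,y=carrier(c,(314,161),(313,263))
to(m[0],m[1],.0335,y)
```

```text
holes [314.2 161.8] [313.6 263.2] 170 126 dist 0.0859 mid [ 0.501  -0.2972  0.006 ] yaw -6.28
t 19.6 tcp [ 0.5029 -0.2977  0.2073] ang -5.97 open 0.50 j [-0.2   0.25 -0.26 -0.   -1.07  1.67] F [0.1 0.1 0.2]
shift cm [-0.17 -0.03 17.38] turn z 0.3 tilt fix [-0.01  0.07 -0.  ]
```

Request:
servo_tool([
  [0,[-0.15,0,3],[0,0,0.3]],
  [0,[0,0,4],[0,0,0]],
  [0,[0,0,4],[0,0,0]],
  [0,[0,0,3],[0,0,0]],
  [0,[0,0,1.5],[0,0,0]],
  [0,[0,0,0.5],[0,0,0]],
  [0,[0,0,0],[0,0,0]],
  [0,[0,0,0],[0,0,0]],
])

```text
t: 20.28
tcp_pos: [0.5024, -0.2979, 0.0489]
orientation: [0.0, 0.998, -0.055, 0.0]
wrist_force: [-0.8, 1.0, 1.0]
opening: 0.499
```

Run:
```python
from h import *
to(.501,-.2972,.0335,-6.3)
c=cam("wrist"); cv2.imwrite("pics/w15.png",c[3])
```

```text
t 20.3 tcp [ 0.5024 -0.2979  0.0489] ang -6.33 open 0.50 j [-0.2   0.42 -0.43  0.   -0.72  1.66] F [-0.8  1.   1. ]
shift cm [-0.14 -0.06  1.54] turn z -0.03 tilt fix [ 0.02 -0.05 -0.  ]
```

View pics/w15.png

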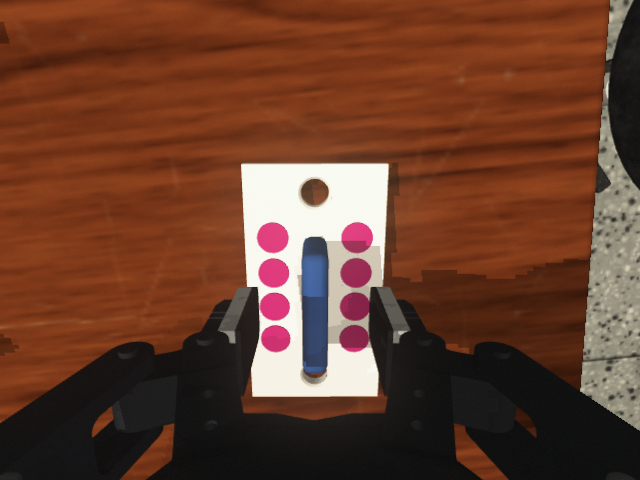

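Request:
servo_tool([
  [0,[-0.1,0,1.0],[0,0,0]],
  [0,[0,0,0.5],[0,0,0]],
  [0,[0,0,0],[0,0,0]],
  [-1,[0,0,0],[0,0,0]],
  [-1,[0,0,0],[0,0,0]],
  [-1,[0,0,0],[0,0,0]],
  [-1,[0,0,0],[0,0,0]],
  [-1,[0,0,0],[0,0,0]],
])

```text
t: 21.0
tcp_pos: [0.5007, -0.2983, 0.0335]
orientation: [0.0, 0.998, -0.056, 0.0]
wrist_force: [-0.2, 0.1, 3.1]
opening: 0.102
```

Request:
servo_tool([
  [-1,[0,0,0],[0,0,0]],
  [-1,[0,0,0],[0,0,0]],
  [-1,[0,0,-1],[0,0,0]],
  [-1,[0,0,-3],[0,0,0]],
  [-1,[0,0,-4],[0,0,0]],
  [-1,[0,0,-4],[0,0,0]],
  [-1,[0,0,-4],[0,0,4]],
  [-1,[0,0,-2],[0,0,-4]],
])

```text
t: 21.67
tcp_pos: [0.5016, -0.2988, 0.2188]
orientation: [0.001, 0.998, -0.059, 0.003]
wrist_force: [1.6, 0.1, -0.5]
opening: 0.104
```

Request:
servo_tool([
  [-1,[0,0,0],[0,0,0]],
  [-1,[0,0,0],[0,0,0]],
  [-1,[0,0,0],[0,0,0]],
])

```text
t: 21.92
tcp_pos: [0.4996, -0.2977, 0.2122]
orientation: [-0.0, 0.998, -0.057, -0.001]
wrist_force: [-0.6, -0.6, -1.7]
opening: 0.104
```

Run:
```python
from h import *
to(.5392+.0008,.1237-.0005,.2,2.33)
c=cam("wrist"); cv2.imwrite("pics/w16.png",c[3])
```

```text
t 21.9 tcp [ 0.4996 -0.2977  0.2122] ang -6.51 open 0.10 j [-0.2   0.24 -0.26 -0.   -1.08  1.66] F [-0.6 -0.6 -1.7]
shift cm [ -0.75 -42.28   1.25] turn z -8.84 tilt fix [-0.05  0.08 -0.  ]
```

View pics/w16.png

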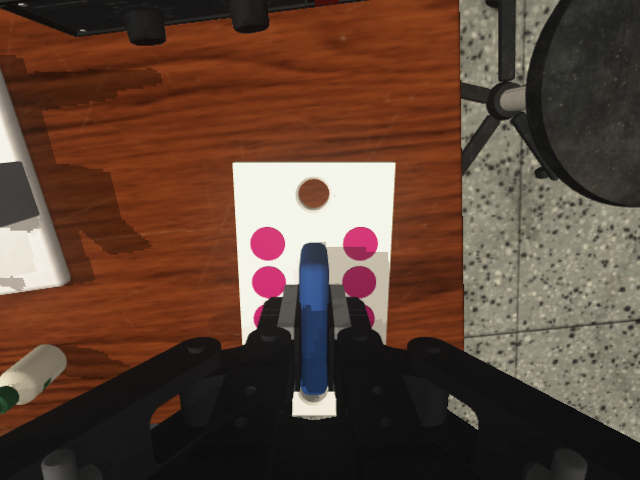

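Run:
```python
from h import *
c=cam("wrist"); held(c,(313,194))
```

```text
hole px [313.  193.7] 759 tool [43.  -1.  27.5]
```

Request:
servo_tool([
  [-1,[0,0,0],[0,0,-4.4]],
  [-1,[0,0,0],[0,0,-4.4]],
  [-1,[0.5,-3.8,0],[0,0,0]],
  [-1,[0.5,-3.8,0],[0,0,0]],
  [-1,[0.5,-3.8,0],[0,0,0]],
  [-1,[0.5,-3.8,0],[0,0,0]],
  [-1,[0.5,-3.8,0],[0,0,0]],
  [-1,[0.5,-3.8,0],[0,0,0]],
])

```text
t: 22.68
tcp_pos: [0.5202, -0.0675, 0.2117]
orientation: [0.0, 1.0, 0.02, -0.001]
wrist_force: [1.1, -0.0, -1.5]
opening: 0.108
```

Request:
servo_tool([
  [-1,[0.5,-3.8,0],[0,0,0]],
  [-1,[0.5,-3.8,0],[0,0,0]],
  [-1,[0.5,-3.8,0],[0,0,0]],
  [-1,[0.5,-3.8,0],[0,0,0]],
  [-1,[0.4,-2.8,0],[0,0,0]],
  [-1,[0.1,-1,0],[0,0,0]],
  [-1,[0,0,0],[0,0,0]],
  [-1,[0,0,0],[0,0,0]],
])

```text
t: 23.35
tcp_pos: [0.5376, 0.1219, 0.2116]
orientation: [0.001, 1.0, 0.021, -0.001]
wrist_force: [-0.3, -0.9, -1.0]
opening: 0.104
```

Run:
```python
from h import *
to(.5381,.1233,.088,2.33)
```

```text
t 23.4 tcp [0.5376 0.1219 0.2116] ang 2.41 open 0.10 j [ 0.58  0.19 -0.32 -0.   -1.06  1.03] F [-0.3 -0.9 -1. ]
shift cm [ 0.08 -0.16 12.36] turn z 0.08 tilt fix [0.08 0.15 0.  ]
```

Request:
servo_tool([
  [-1,[0,-0.1,3],[0,0,0]],
  [-1,[0,0,4],[0,0,0]],
  [-1,[0,0,3],[0,0,0]],
  [-1,[0,0,1.8],[0,0,0]],
  [-1,[0,0,0.5],[0,0,0]],
  [-1,[0,0,0],[0,0,0]],
  [-1,[0,0,0],[0,0,0]],
  [-1,[0,0,0],[0,0,0]],
])

```text
t: 24.02
tcp_pos: [0.5393, 0.1228, 0.0915]
orientation: [-0.0, 1.0, 0.02, 0.001]
wrist_force: [-0.1, 0.3, -0.8]
opening: 0.104
```

Run:
```python
from h import *
to(.5381,.1233,.0535,2.33)
c=cam("wrist"); 
im=c[3][165:230,275:355]; cv2.imwrite("pics/w17z.png",cv2.resize(im,None,fx=8,fy=8,interpolation=cv2.INTER_CUBIC))
```

```text
t 24.0 tcp [0.5393 0.1228 0.0915] ang 2.33 open 0.10 j [ 0.58  0.32 -0.46  0.   -0.79  1.03] F [-0.1  0.3 -0.8]
shift cm [-0.12 -0.06  3.8 ] turn z -0.0 tilt fix [-0.05 -0.13  0.  ]
```

View pics/w17z.png

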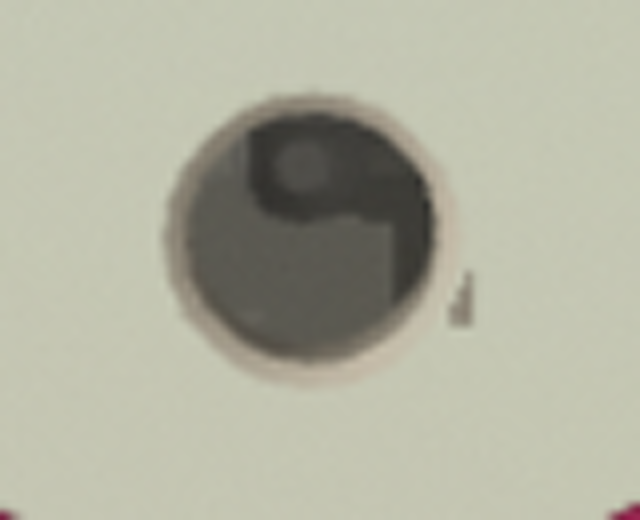

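Run:
```python
from h import *
for i in range(3):
  c=cam("wrist"); print(toolpt(c,(312.75,185.75),.0915-.034), toolpt(c,(314,194.75),.0275))
to(.5381,.1233,.0535,2.33)
```

```text
[42.22602209 -1.06345841 57.5       ] [42.89532224 -0.50731971 27.5       ]
[42.29493768 -1.15947197 57.5       ] [42.95641222 -0.59830908 27.5       ]
[42.28373303 -1.20436537 57.5       ] [42.93972068 -0.64087564 27.5       ]
t 24.2 tcp [0.5388 0.123  0.0912] ang 2.35 open 0.10 j [ 0.58  0.32 -0.46  0.   -0.78  1.03] F [-0.3  0.5 -2.3]
shift cm [-0.07 -0.03  3.77] turn z 0.02 tilt fix [-0.06 -0.1   0.  ]
```

Request:
servo_tool([
  [-1,[-0.07,-0.05,1],[0,0,0]],
  [-1,[0,0,0.8],[0,0,0]],
  [-1,[0,0,0.2],[0,0,0]],
  [-1,[0,0,0.2],[0,0,0]],
  [-1,[0,0,0.2],[0,0,0]],
  [-1,[0,0,0.2],[0,0,0]],
  [-1,[0,0,0.2],[0,0,0]],
  [-1,[0,0,0.0],[0,0,0]],
])

```text
t: 24.88
tcp_pos: [0.5374, 0.1231, 0.0616]
orientation: [0.0, 1.0, 0.02, -0.0]
wrist_force: [0.5, -1.5, -1.1]
opening: 0.1
```

Run:
```python
from h import *
to(.5381,.1233,.0535,2.33)
c=cam("wrist"); 
im=c[3][165:230,275:355]; cv2.imwrite("pics/w18z.png",cv2.resize(im,None,fx=8,fy=8,interpolation=cv2.INTER_CUBIC))
```

```text
t 24.9 tcp [0.5374 0.1231 0.0616] ang 2.34 open 0.10 j [ 0.58  0.36 -0.49 -0.   -0.72  1.03] F [ 0.5 -1.5 -1.1]
shift cm [ 0.07 -0.02  0.81] turn z 0.01 tilt fix [0.01 0.03 0.  ]
```

View pics/w18z.png

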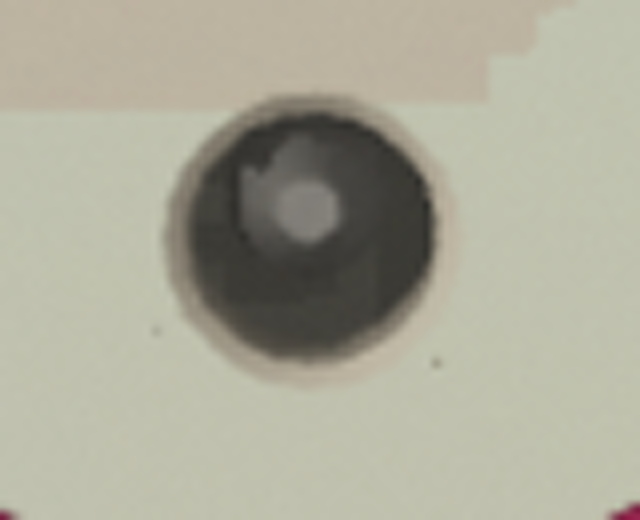

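Pin is inside the hole; lower the rest.

Request:
servo_tool([
  [-1,[0.05,0,0.2],[0,0,0]],
  [-1,[0,0,0.2],[0,0,0]],
  [-1,[0,0,0.2],[0,0,0]],
  [-1,[0,0,0.15],[0,0,0]],
  [-1,[0,0,0.1],[0,0,0]],
  [-1,[0,0,0],[0,0,0]],
])

```text
t: 25.43
tcp_pos: [0.538, 0.1232, 0.0535]
orientation: [0.0, 1.0, 0.021, -0.0]
wrist_force: [0.4, -0.1, -1.5]
opening: 0.102
```

Request:
servo_tool([
  [-1,[0,0,0.1],[0,0,0]],
  [-1,[0,0,0],[0,0,0]],
  [-1,[0,0,0],[0,0,0]],
])

```text
t: 25.68
tcp_pos: [0.538, 0.1232, 0.0534]
orientation: [0.0, 1.0, 0.021, 0.0]
wrist_force: [-4.5, -0.4, 10.0]
opening: 0.1
```

Request:
servo_tool([
  [-0.4,[0,0,0],[0,0,0]],
  [-0.2,[0,0,0],[0,0,0]],
  [-0.2,[0,0,0],[0,0,0]],
  [-0.2,[0,0,-1.5],[0,0,0]],
  [-0.2,[0,0,-3],[0,0,0]],
  [-0.2,[0,0,-4],[0,0,0]],
  [-0.2,[0,0,-4],[0,0,0]],
  [0,[0,0,-3],[0,0,0]],
])

```text
t: 26.35
tcp_pos: [0.5386, 0.1233, 0.2107]
orientation: [-0.0, 1.0, 0.021, 0.001]
wrist_force: [0.5, 0.4, -0.2]
opening: 0.498
```

Request:
servo_tool([
  [0,[0,0,0],[0,0,0]],
  [0,[0,0,0],[0,0,0]],
])

```text
t: 26.52
tcp_pos: [0.539, 0.1237, 0.2097]
orientation: [-0.001, 1.0, 0.02, 0.002]
wrist_force: [-0.2, -0.6, -0.4]
opening: 0.499
```

Run:
```python
from h import *
to(.453,.40,.2,-5)
c=cam("wrist"); cv2.imwrite("pics/w19.png",c[3])
c=cam("top"); cv2.imwrite("pics/t19.png",c[3][150:340,150:500].repeat(2,0).repeat(2,1))
c=cam("side"); 
for d in imaging.pinpoint("side","carrier_1_mid"): print(round(d["p"],2),np.round(onz(c,d["centre"],.017),4))
cv2.imwrite("pics/s19.png",c[3][150:350,200:500].repeat(2,0).repeat(2,1))
```

```text
t 26.5 tcp [0.539  0.1237 0.2097] ang 2.34 open 0.50 j [ 0.58  0.19 -0.33  0.   -1.05  1.03] F [-0.2 -0.6 -0.4]
shift cm [ -7.46 -27.95   1.  ] turn z 7.34 tilt fix [-0.13 -0.23  0.  ]
0.6 [0.5485 0.1529 0.017 ]
```

View pics/w19.png

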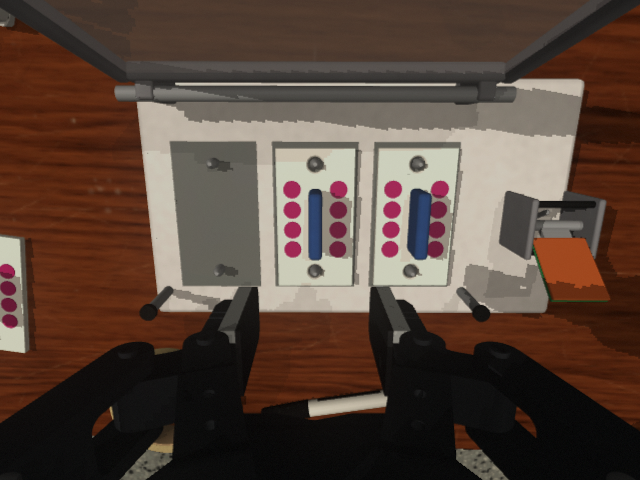

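View pics/s19.png

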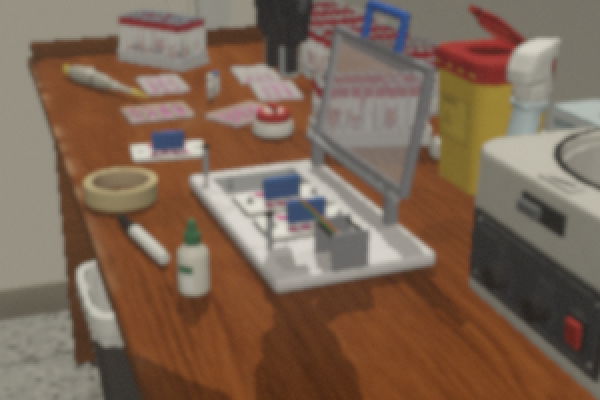

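Request:
servo_tool([
  [0,[-1,-3.8,0],[0,0,0]],
  [0,[-1,-3.8,0],[0,0,0]],
  [0,[-1,-3.8,0],[0,0,0]],
  [0,[-1,-3.8,0],[0,0,0]],
  [0,[-1,-3.8,0],[0,0,0]],
  [0,[-1,-3.8,0],[0,0,0]],
  [0,[-1,-3.8,0],[0,0,0]],
  [0,[-0.4,-1.4,0],[0,0,3]],
])

```text
t: 27.38
tcp_pos: [0.4511, 0.4037, 0.2058]
orientation: [0.001, 1.0, -0.004, -0.0]
wrist_force: [0.8, -0.3, 0.0]
opening: 0.5
```

Request:
servo_tool([
  [0,[0,0,0],[0,0,4]],
  [0,[0,0,0],[0,0,0]],
  [0,[0,0,0],[0,0,0]],
])

```text
t: 27.63
tcp_pos: [0.4522, 0.3996, 0.2061]
orientation: [0.001, 0.999, -0.039, -0.001]
wrist_force: [0.2, -0.4, 0.5]
opening: 0.504
```

Run:
```python
from h import *
to(.453,.40,.2,-5)
c=cam("wrist"); cv2.imwrite("pics/w20.png",c[3])
```

```text
t 27.6 tcp [0.4522 0.3996 0.2061] ang -4.52 open 0.50 j [ 1.05  0.28 -0.22 -0.   -1.08  0.44] F [ 0.2 -0.4  0.5]
shift cm [ 0.08 -0.04  0.61] turn z 0.48 tilt fix [0.13 0.07 0.  ]
```

View pics/w20.png

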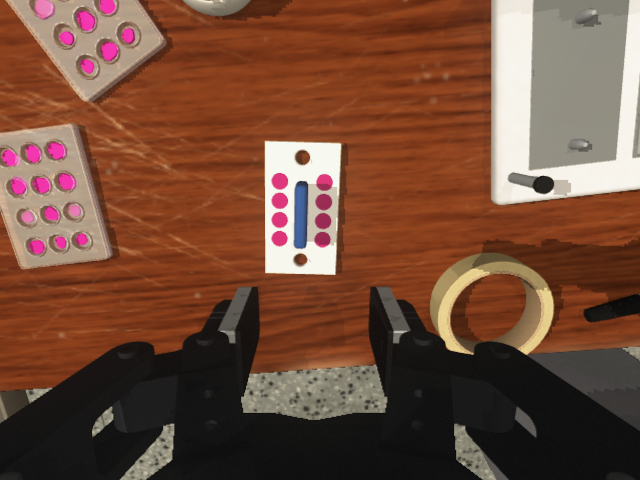

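Run:
```python
from h import *
c=cam("wrist"); m,y=carrier(c,(302,157),(301,259))
to(m[0],m[1],.0335,y)
```

```text
holes [301.8 157.5] [299.8 259.7] 177 135 dist 0.0859 mid [0.4553 0.4103 0.006 ] yaw -6.13
t 27.7 tcp [0.4527 0.3992 0.2068] ang -4.58 open 0.50 j [ 1.05  0.28 -0.22 -0.   -1.08  0.44] F [ 0.9 -0.2  0.2]
shift cm [ 0.19 -1.14 17.33] turn z 1.55 tilt fix [ 0.06  0.03 -0.  ]
```

Request:
servo_tool([
  [0,[0.15,-1.15,3],[0,0,1.5]],
  [0,[0,0,4],[0,0,0]],
  [0,[0,0,4],[0,0,0]],
  [0,[0,0,3],[0,0,0]],
  [0,[0,0,1.5],[0,0,0]],
  [0,[0,0,0.5],[0,0,0]],
  [0,[0,0,0],[0,0,0]],
  [0,[0,0,0],[0,0,0]],
])

```text
t: 28.4
tcp_pos: [0.4558, 0.4114, 0.0484]
orientation: [-0.0, 0.999, -0.054, 0.0]
wrist_force: [-0.4, 0.5, 0.3]
opening: 0.503
```

Run:
```python
from h import *
to(.4553,.4103,.0335,-6.1)
c=cam("wrist"); cv2.imwrite("pics/w21.png",c[3])
```

```text
t 28.4 tcp [0.4558 0.4114 0.0484] ang -6.14 open 0.50 j [ 1.05  0.46 -0.36  0.   -0.75  0.41] F [-0.4  0.5  0.3]
shift cm [-0.03  0.12  1.49] turn z -0.04 tilt fix [-0.04 -0.04 -0.  ]
```

View pics/w21.png

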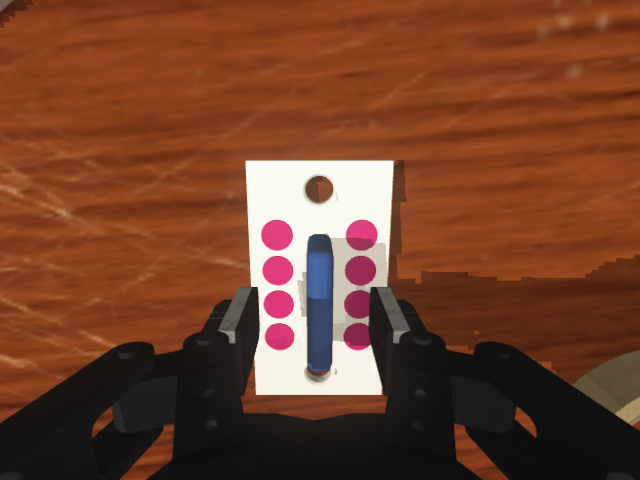

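Request:
servo_tool([
  [0,[0,0.15,1.0],[0,0,0]],
  [0,[0,0,0.5],[0,0,0]],
  [0,[0,0,0],[0,0,0]],
  [-1,[0,0,0],[0,0,0]],
  [-1,[0,0,0],[0,0,0]],
  [-1,[0,0,0],[0,0,0]],
  [-1,[0,0,0],[0,0,0]],
  [-1,[0,0,0],[0,0,0]],
])

```text
t: 29.12
tcp_pos: [0.4551, 0.4102, 0.033]
orientation: [-0.0, 0.999, -0.054, 0.0]
wrist_force: [-0.7, 0.2, 2.7]
opening: 0.103
```

Request:
servo_tool([
  [-1,[0,0,0],[0,0,0]],
  [-1,[0,0,0],[0,0,0]],
  [-1,[0,0,-1],[0,0,0]],
  [-1,[0,0,-3],[0,0,0]],
  [-1,[0,0,-4],[0,0,0]],
  [-1,[0,0,-4],[0,0,0]],
  [-1,[0,0,-4],[0,0,0]],
  [-1,[0,0,-1],[0,0,0]],
])

```text
t: 29.78
tcp_pos: [0.4567, 0.4116, 0.2102]
orientation: [-0.004, 0.999, -0.053, 0.003]
wrist_force: [0.0, 1.4, -0.3]
opening: 0.104
```

Request:
servo_tool([
  [-1,[0,0,0],[0,0,0]],
  [-1,[0,0,0],[0,0,0]],
  [-1,[0,0,0],[0,0,0]],
])

```text
t: 30.03
tcp_pos: [0.4542, 0.409, 0.2013]
orientation: [0.001, 0.999, -0.054, -0.001]
wrist_force: [-0.8, 0.7, -1.2]
opening: 0.106
```

Run:
```python
from h import *
to(.536,.2013,.2,2.33)
c=cam("wrist"); cv2.imwrite("pics/w22.png",c[3]); print(toolpt(c,blob(c[3],(313,195),22)[0],.0275))
```

```text
t 30.0 tcp [0.4542 0.409  0.2013] ang -6.18 open 0.11 j [ 1.05  0.29 -0.21 -0.   -1.07  0.41] F [-0.8  0.7 -1.2]
shift cm [10.37 19.76  0.15] turn z -8.51 tilt fix [0.1  0.08 0.  ]
[43.0967733  -0.83943157 27.5       ]
```

View pics/w22.png

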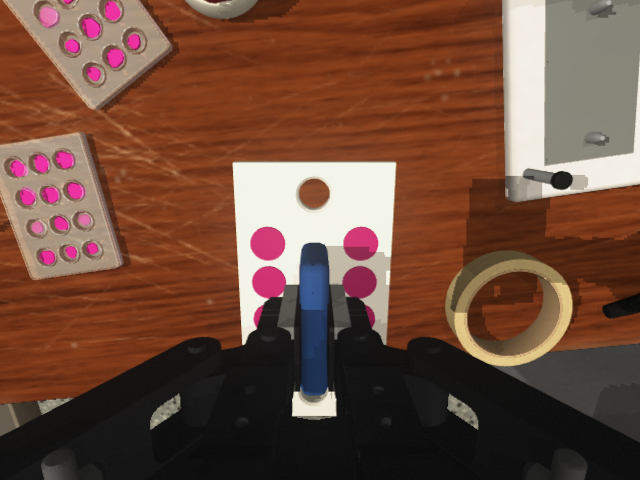

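Request:
servo_tool([
  [-1,[0,0,0],[0,0,-4.2]],
  [-1,[0,0,0],[0,0,-4.3]],
  [-1,[1.2,3.6,0],[0,0,0]],
  [-1,[1.2,3.6,0],[0,0,0]],
  [-1,[1.2,3.6,0],[0,0,0]],
  [-1,[1.2,3.6,0],[0,0,0]],
  [-1,[1.2,3.6,0],[0,0,0]],
  [-1,[1.2,3.0,0],[0,0,0]],
])

```text
t: 30.75
tcp_pos: [0.5349, 0.2002, 0.2009]
orientation: [0.001, 1.0, 0.02, -0.001]
wrist_force: [-0.3, -0.3, -1.4]
opening: 0.101
```

Request:
servo_tool([
  [-1,[0,0,0],[0,0,0]],
  [-1,[0,0,0],[0,0,0]],
  [-1,[0,0,0],[0,0,0]],
])

```text
t: 31.0
tcp_pos: [0.5351, 0.2024, 0.2012]
orientation: [0.001, 1.0, 0.02, -0.001]
wrist_force: [-0.7, 0.5, -1.3]
opening: 0.103
```

Run:
```python
from h import *
to(.535,.2013,.09,2.33)
```

```text
t 31.0 tcp [0.5351 0.2024 0.2012] ang 2.28 open 0.10 j [ 0.7   0.23 -0.29 -0.   -1.05  0.91] F [-0.7  0.5 -1.3]
shift cm [1.000e-02 1.000e-01 1.112e+01] turn z -0.05 tilt fix [0.07 0.11 0.  ]
```

Request:
servo_tool([
  [-1,[0,0.1,3],[0,0,0]],
  [-1,[0,0,3.5],[0,0,0]],
  [-1,[0,0,3],[0,0,0]],
  [-1,[0,0,1.5],[0,0,0]],
  [-1,[0,0,0.1],[0,0,0]],
  [-1,[0,0,0],[0,0,0]],
  [-1,[0,0,0],[0,0,0]],
  [-1,[0,0,0],[0,0,0]],
])

```text
t: 31.67
tcp_pos: [0.5362, 0.203, 0.093]
orientation: [-0.001, 1.0, 0.021, 0.001]
wrist_force: [0.0, 0.7, -1.1]
opening: 0.102
```

Run:
```python
from h import *
c=cam("wrist"); to(.535,.2013,.0535,2.33)
im=c[3][165:230,275:355]; cv2.imwrite("pics/w23z.png",cv2.resize(im,None,fx=8,fy=8,interpolation=cv2.INTER_CUBIC))
```

```text
t 31.7 tcp [0.5362 0.2028 0.093 ] ang 2.38 open 0.10 j [ 0.7   0.35 -0.42  0.   -0.81  0.91] F [ 0.5  0.1 -1.3]
shift cm [-0.14  0.16  3.95] turn z 0.05 tilt fix [-0.09 -0.13  0.  ]
```

View pics/w23z.png

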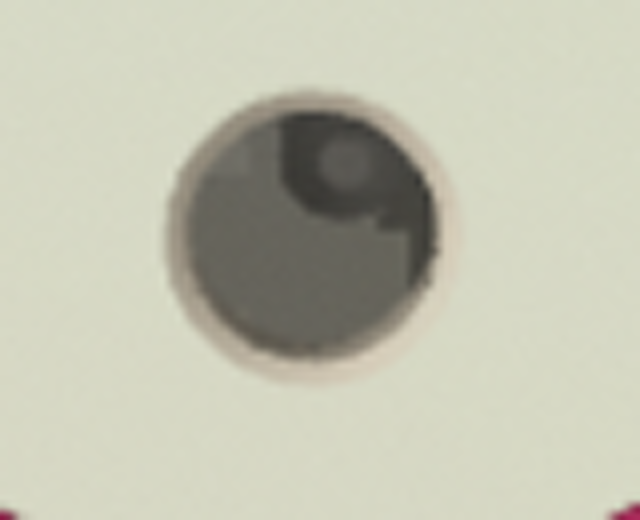

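Request:
servo_tool([
  [-1,[-0.09,0.14,1],[0,0,0]],
  [-1,[0,0,0.9],[0,0,0]],
  [-1,[0,0,0.2],[0,0,0]],
  [-1,[0,0,0.2],[0,0,0]],
  [-1,[0,0,0.2],[0,0,0]],
  [-1,[0,0,0.2],[0,0,0]],
  [-1,[0,0,0.2],[0,0,0]],
  [-1,[0,0,0.0],[0,0,0]],
])

```text
t: 32.38
tcp_pos: [0.5345, 0.2004, 0.0621]
orientation: [0.0, 1.0, 0.02, -0.0]
wrist_force: [0.8, 0.8, -2.0]
opening: 0.105
```

Run:
```python
from h import *
c=cam("wrist"); to(.535,.2013,.0535,2.33)
im=c[3][165:230,275:355]; cv2.imwrite("pics/w24z.png",cv2.resize(im,None,fx=8,fy=8,interpolation=cv2.INTER_CUBIC))
```

```text
t 32.4 tcp [0.5346 0.2004 0.0623] ang 2.34 open 0.11 j [ 0.7   0.38 -0.45 -0.   -0.74  0.91] F [ 0.6 -0.5 -1.9]
shift cm [ 0.05 -0.09  0.88] turn z 0.01 tilt fix [0.01 0.01 0.  ]
```

View pics/w24z.png

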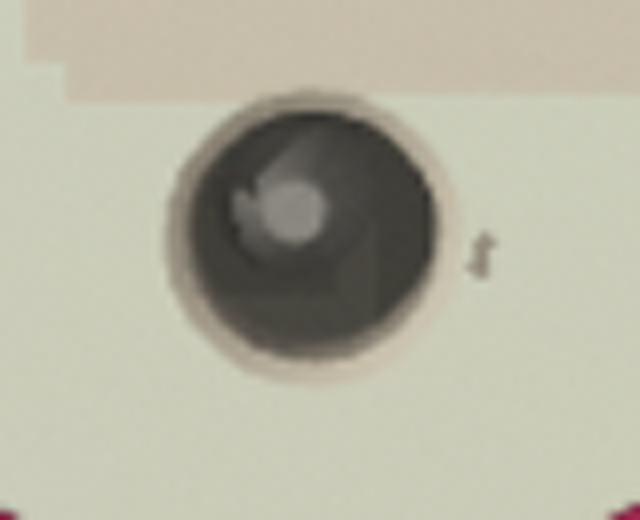

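Pin slightly left; shift y −0.05 and lower.

Request:
servo_tool([
  [-1,[0.04,-0.06,0.2],[0,0,0]],
  [-1,[0,0,0.2],[0,0,0]],
  [-1,[0,0,0.2],[0,0,0]],
  [-1,[0,0,0.15],[0,0,0]],
  [-1,[0,0,0.1],[0,0,0]],
  [-1,[0,0,0],[0,0,0]],
])

```text
t: 32.93
tcp_pos: [0.5349, 0.201, 0.0537]
orientation: [0.0, 1.0, 0.02, -0.0]
wrist_force: [-0.5, 0.1, -0.7]
opening: 0.098
```

Request:
servo_tool([
  [-1,[0,0,0.1],[0,0,0]],
  [-1,[0,0,0],[0,0,0]],
  [-1,[0,0,0],[0,0,0]],
])

```text
t: 33.18
tcp_pos: [0.535, 0.2011, 0.053]
orientation: [-0.0, 1.0, 0.02, 0.0]
wrist_force: [0.3, 0.7, -1.8]
opening: 0.102
```

Request:
servo_tool([
  [-1,[0,0,0.1],[0,0,0]],
  [-1,[0,0,0],[0,0,0]],
  [-1,[0,0,0],[0,0,0]],
])

```text
t: 33.43
tcp_pos: [0.5351, 0.2011, 0.053]
orientation: [-0.0, 1.0, 0.021, 0.0]
wrist_force: [-3.9, -0.8, 7.1]
opening: 0.099
```

Request:
servo_tool([
  [-0.4,[0,0,0],[0,0,0]],
  [-0.2,[0,0,0],[0,0,0]],
  [-0.2,[0,0,0],[0,0,0]],
  [-0.2,[0,0,-1.5],[0,0,0]],
  [-0.2,[0,0,-3],[0,0,0]],
  [-0.2,[0,0,-4],[0,0,0]],
  [-0.2,[0,0,-4],[0,0,0]],
  [0,[0,0,-4],[0,0,0]],
])

```text
t: 34.1
tcp_pos: [0.5347, 0.2008, 0.2186]
orientation: [0.0, 1.0, 0.02, -0.0]
wrist_force: [1.1, 0.5, -0.5]
opening: 0.497
```

Request:
servo_tool([
  [0,[0,0,0],[0,0,0]],
  [0,[0,0,0],[0,0,0]],
])

```text
t: 34.27
tcp_pos: [0.5361, 0.2019, 0.22]
orientation: [-0.002, 1.0, 0.021, 0.002]
wrist_force: [0.5, 0.5, -1.0]
opening: 0.499
```

Run:
```python
from h import *
to(.6762,.1293,.34,-87.7)
c=cam("wrist"); cv2.imwrite("pics/w25.png",c[3])
c=cam("side"); cv2.imwrite("pics/s25.png",c[3][150:350,200:500].repeat(2,0).repeat(2,1))
```

```text
t 34.3 tcp [0.5361 0.2019 0.22  ] ang 2.35 open 0.50 j [ 0.7   0.21 -0.27  0.   -1.08  0.91] F [ 0.5  0.5 -1. ]
shift cm [ 13.76   7.79 -11.96] turn z 90.05 tilt fix [-0.19 -0.27 -0.  ]
```

View pics/w25.png

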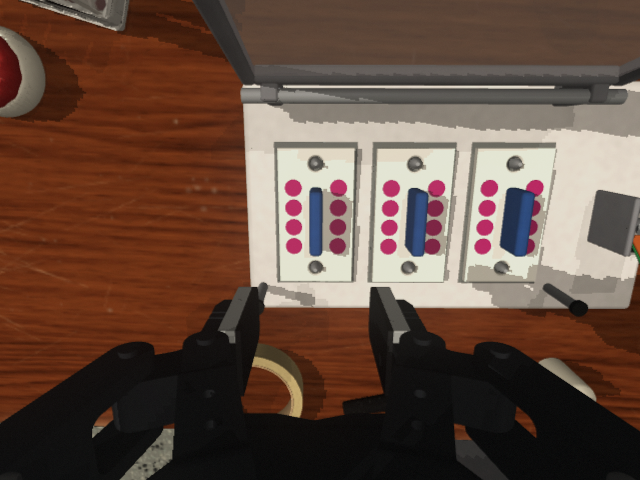

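View pics/s25.png

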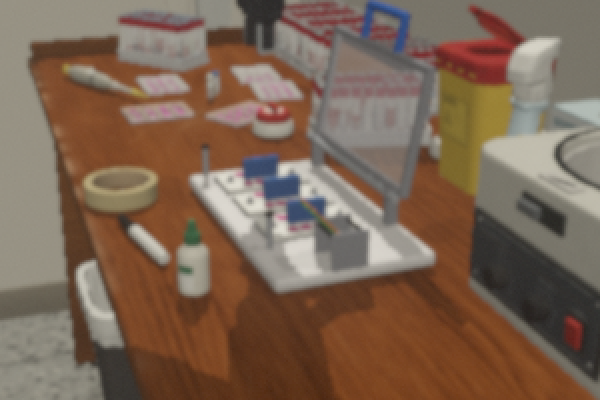

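Request:
servo_tool([
  [-0.3,[0,0,-3],[0,0,6.9]],
  [-0.3,[0,0,-3],[0,0,6.9]],
  [-0.3,[0,0,-3],[0,0,6.9]],
  [-0.3,[0,0,-3],[0,0,6.9]],
  [-0.3,[0,0,0],[0,0,6.9]],
  [-0.3,[0,0,0],[0,0,6.9]],
  [-0.3,[0,0,0],[0,0,6.9]],
  [-0.3,[0,0,0],[0,0,6.9]],
])

```text
t: 35.03
tcp_pos: [0.5346, 0.2009, 0.335]
orientation: [0.001, 0.894, -0.448, -0.001]
wrist_force: [0.2, -1.0, 0.4]
opening: 0.348
```

Request:
servo_tool([
  [-0.3,[0,0,0],[0,0,6.9]],
  [-0.3,[0,0,0],[0,0,6.9]],
  [-0.3,[0,0,0],[0,0,6.9]],
  [-0.3,[0,0,0],[0,0,6.9]],
  [-0.3,[0,0,0],[0,0,6.9]],
  [-0.3,[0,0,0],[0,0,0]],
  [-0.3,[0,0,0],[0,0,0]],
])

```text
t: 35.62
tcp_pos: [0.5347, 0.201, 0.3354]
orientation: [0.001, 0.725, -0.689, -0.0]
wrist_force: [0.2, -1.2, -0.3]
opening: 0.347
```

Run:
```python
from h import *
to(.6762,.1293,.34,-87.7)
```

```text
t 35.6 tcp [0.5347 0.201  0.3354] ang -87.14 open 0.35 j [ 0.7   0.15 -0.09 -0.   -1.34 -0.65] F [ 0.2 -1.2 -0.3]
shift cm [  7.86 -13.77  -0.48] turn z 0.56 tilt fix [ 0.14 -0.09 -0.  ]
```

Request:
servo_tool([
  [-0.3,[1.9,-3.4,0],[0,0,0.5]],
  [-0.3,[2,-3.5,0],[0,0,0]],
  [-0.3,[2,-3.5,0],[0,0,0]],
  [-0.3,[1.6,-2.6,0],[0,0,0]],
  [-0.3,[0.4,-0.8,0],[0,0,0]],
  [-0.3,[0,0,0],[0,0,0]],
  [-0.3,[0,0,0],[0,0,0]],
  [-0.3,[0,0,0],[0,0,0]],
])

```text
t: 36.28
tcp_pos: [0.6754, 0.128, 0.3367]
orientation: [0.0, 0.721, -0.693, -0.0]
wrist_force: [-0.0, 0.1, -0.6]
opening: 0.347
```

Run:
```python
from h import *
to(.6762,.1293,.2537,-87.7)
c=cam("wrist"); cv2.imwrite("pics/w26.png",c[3])
for d in imaging.pinpoint("wrist","guard_bar")[:4]: print(round(d["p"],2),np.round(d["centre"],1),np.round(onz(c,d["centre"],.2507),4))
```

```text
t 36.3 tcp [0.6754 0.128  0.3367] ang -87.74 open 0.35 j [ 0.47  0.34  0.18 -0.   -1.4  -0.43] F [-0.   0.1 -0.6]
shift cm [-0.13 -0.1   8.3 ] turn z -0.04 tilt fix [ 0.04 -0.01  0.  ]
0.83 [309.  258.7] [0.6775 0.1306 0.2507]
```

View pics/w26.png

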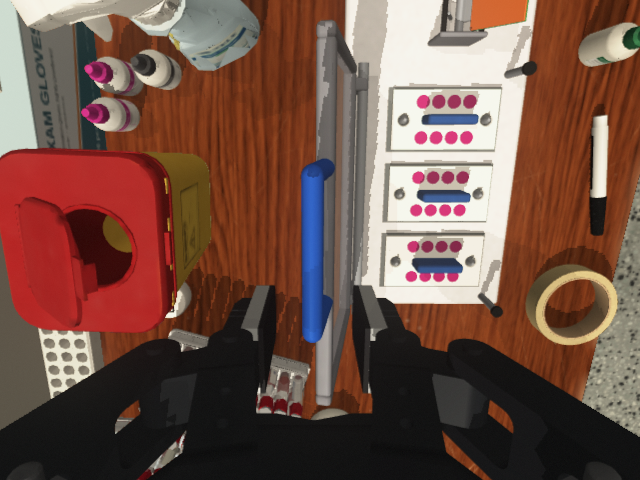

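Request:
servo_tool([
  [-0.3,[-0.2,-0.15,2],[0,0,0]],
  [-0.3,[0,0,3],[0,0,0]],
  [-0.3,[0,0,2],[0,0,0]],
  [-0.3,[0,0,1.0],[0,0,0]],
  [-0.3,[0,0,0.3],[0,0,0]],
  [-0.3,[0,0,0],[0,0,0]],
  [-1,[0,0,0],[0,0,0]],
  [-1,[0,0,0],[0,0,0]],
])

```text
t: 37.05
tcp_pos: [0.6762, 0.1299, 0.256]
orientation: [0.0, 0.72, -0.694, -0.001]
wrist_force: [-3.7, 1.6, -0.0]
opening: 0.118
```

Request:
servo_tool([
  [-1,[0,0,0],[0,0,0]],
  [-1,[0,0,0],[0,0,0]],
  [-1,[0,0,0],[0,0,0]],
  [-1,[0,0,0],[0,0,0]],
])

```text
t: 37.38
tcp_pos: [0.6762, 0.1299, 0.256]
orientation: [0.0, 0.72, -0.694, -0.001]
wrist_force: [-8.4, 1.4, 4.2]
opening: 0.12
```

Run:
```python
from h import *
to(.6762,.1293,.2537,-87.7)
c=cam("wrist"); cv2.imwrite("pics/w27.png",c[3])
```

```text
t 37.4 tcp [0.6762 0.1299 0.256 ] ang -87.84 open 0.12 j [ 0.47  0.38  0.05 -0.   -1.24 -0.43] F [-8.4  1.4  4.2]
shift cm [0.06 0.01 0.23] turn z -0.14 tilt fix [ 0.04  0.04 -0.  ]
```

View pics/w27.png

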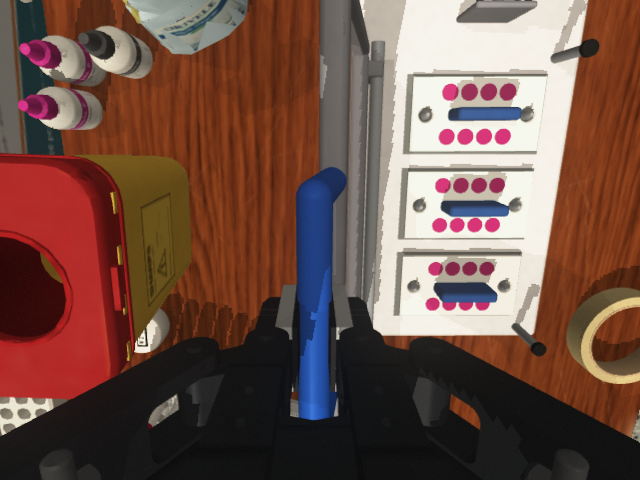

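Run:
```python
import numpy as np
R,p=19.84,.0605
th=np.r_[1.75,np.arange(1.65,-.01,-.1),0]
th=np.r_[1.75,1.65,1.55,1.45,1.35,1.25,1.15,1.05,.95,.85,.75,.65,.55,.45,.35,.25,.15,.07,0]
for a,b in zip(th[:-1],th[1:]): print(round(b,2),"[0, %.2f, %.2f]"%(R*(np.cos(b+p)-np.cos(a+p)),R*(np.sin(a+p)-np.sin(b+p))))
```

```text
1.65 [0, 1.95, -0.37]
1.55 [0, 1.98, -0.18]
1.45 [0, 1.98, 0.02]
1.35 [0, 1.97, 0.22]
1.25 [0, 1.94, 0.41]
1.15 [0, 1.89, 0.61]
1.05 [0, 1.82, 0.79]
0.95 [0, 1.73, 0.97]
0.85 [0, 1.63, 1.14]
0.75 [0, 1.50, 1.29]
0.65 [0, 1.37, 1.44]
0.55 [0, 1.22, 1.57]
0.45 [0, 1.05, 1.68]
0.35 [0, 0.88, 1.78]
0.25 [0, 0.70, 1.86]
0.15 [0, 0.51, 1.92]
0.07 [0, 0.27, 1.56]
0.0 [0, 0.13, 1.38]
```

Request:
servo_tool([
  [-1,[0,1.95,-0.35],[0,0,0]],
  [-1,[0,1.98,-0.18],[0,0,0]],
  [-1,[0,1.98,0.02],[0,0,0]],
  [-1,[0,1.97,0.22],[0,0,0]],
  [-1,[0,1.94,0.41],[0,0,0]],
  [-1,[0,1.89,0.61],[0,0,0]],
  [-1,[0,0,0],[0,0,0]],
  [-1,[0,0,0],[0,0,0]],
])

```text
t: 38.1
tcp_pos: [0.5605, 0.1255, 0.2496]
orientation: [-0.002, 0.721, -0.693, 0.001]
wrist_force: [-3.8, 0.4, 9.6]
opening: 0.111
```

Run:
```python
from h import *
T=stT(.5442,.1239,.0407)
for a in (1.2105,.6105):
  b=(T@np.array([.085-.1984*np.cos(a),0,.058+.1984*np.sin(a),1]))[:3]; print(b)
  to(b[0],b[1],b[2]+.0045,-87.7)
```

```text
[0.55924131 0.12451252 0.24366121]
t 38.1 tcp [0.5605 0.1255 0.2496] ang -87.79 open 0.11 j [ 0.56  0.19 -0.22  0.   -1.15 -0.52] F [-3.8  0.4  9.6]
shift cm [0.09 0.13 0.14] turn z -0.09 tilt fix [-0.21  0.07 -0.  ]
[0.46670291 0.12074413 0.1717382 ]
t 38.1 tcp [0.5605 0.1255 0.2496] ang -87.79 open 0.11 j [ 0.56  0.19 -0.22  0.   -1.15 -0.52] F [-3.8  0.4  9.6]
shift cm [0.12 9.42 7.3 ] turn z -0.09 tilt fix [-0.21  0.07 -0.  ]
```

Request:
servo_tool([
  [-1,[0,1.87,0.9],[0,0,0]],
  [-1,[0.05,1.76,1.05],[0,0,0]],
  [-1,[0,1.63,1.15],[0,0,0]],
  [-1,[0.05,1.5,1.29],[0,0,0]],
  [-1,[0,1.37,1.44],[0,0,0]],
  [-1,[0,1.22,1.57],[0,0,0]],
  [-1,[0,0,0],[0,0,0]],
  [-1,[0,0,0],[0,0,0]],
])

```text
t: 38.77
tcp_pos: [0.4655, 0.1216, 0.173]
orientation: [0.0, 0.72, -0.694, -0.001]
wrist_force: [-11.7, 6.9, 5.4]
opening: 0.116
```

Run:
```python
from h import *
T=stT(.5442,.1239,.0407)
for a in (.6105,.0605):
  b=(T@np.array([.085-.1984*np.cos(a),0,.058+.1984*np.sin(a),1]))[:3]; print(b)
  to(b[0],b[1],b[2]+.0045,-87.7)
```

```text
[0.46670291 0.12074413 0.1717382 ]
t 38.8 tcp [0.4655 0.1216 0.173 ] ang -87.84 open 0.12 j [ 0.66  0.11 -0.52 -0.   -0.94 -0.62] F [-11.7   6.9   5.4]
shift cm [ 0.09 -0.11 -0.33] turn z -0.14 tilt fix [ 0.12  0.08 -0.  ]
[0.4312566  0.11930066 0.06999588]
t 38.8 tcp [0.4655 0.1216 0.173 ] ang -87.84 open 0.12 j [ 0.66  0.11 -0.52 -0.   -0.94 -0.62] F [-11.7   6.9   5.4]
shift cm [0.12 3.41 9.85] turn z -0.14 tilt fix [ 0.12  0.08 -0.  ]
```

Request:
servo_tool([
  [-1,[0.05,0.95,1.5],[0,0,0]],
  [-1,[0.05,0.86,1.75],[0,0,0]],
  [-1,[0,0.7,1.82],[0,0,0]],
  [-1,[0,0.5,1.85],[0,0,0]],
  [-1,[0,0.27,1.4],[0,0,0]],
  [-1,[0,0.1,0.8],[0,0,0]],
  [-1,[0,0,0.4],[0,0,0]],
  [-1,[0,0,0],[0,0,0]],
])

```text
t: 39.43
tcp_pos: [0.432, 0.12, 0.0766]
orientation: [0.0, 0.72, -0.694, -0.002]
wrist_force: [-15.9, 13.4, 0.7]
opening: 0.113
```

Run:
```python
from h import *
to(.4313,.1193,.0735,-87.7)
c=cam("wrist"); cv2.imwrite("pics/w28.png",c[3])
c=cam("side"); cv2.imwrite("pics/s28.png",c[3][150:350,200:500].repeat(2,0).repeat(2,1))
```

```text
t 39.4 tcp [0.432  0.12   0.0766] ang -87.93 open 0.11 j [ 0.71  0.19 -0.7  -0.   -0.68 -0.67] F [-15.9  13.4   0.7]
shift cm [0.07 0.07 0.31] turn z -0.23 tilt fix [0.16 0.1  0.  ]
```

View pics/s28.png

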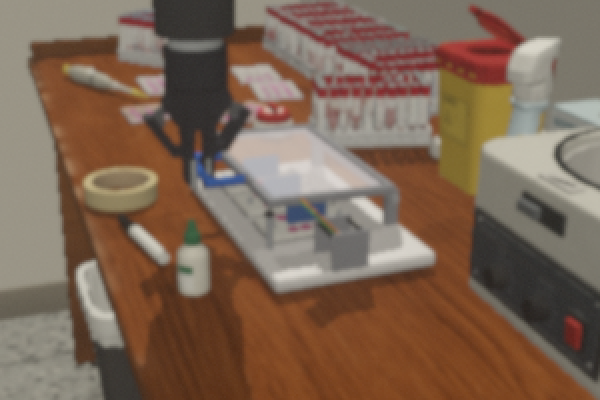

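View pics/w28.png

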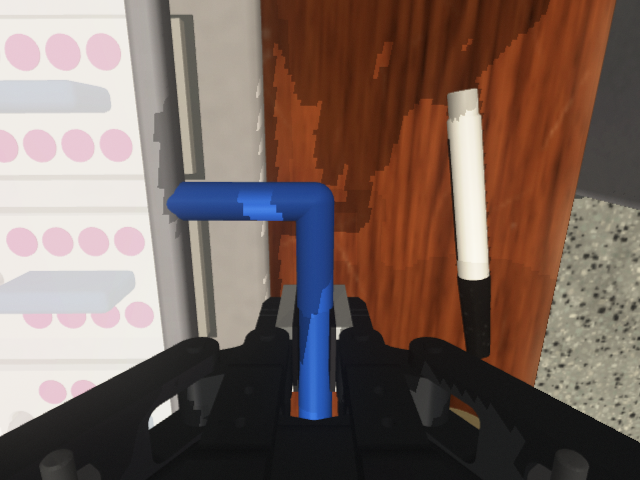

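Request:
servo_tool([
  [-1,[0.05,-0.05,0.2],[0,0,0]],
  [-1,[0,0,0],[0,0,0]],
  [-0.3,[0,0,0],[0,0,0]],
  [-0.3,[0,0,0],[0,0,0]],
  [-0.3,[0,0,0],[0,0,0]],
  [-0.3,[0,0,-1.5],[0,0,0]],
  [-0.3,[0,0,-3],[0,0,0]],
  [-0.3,[0,0,-4],[0,0,0]],
])

```text
t: 40.2
tcp_pos: [0.4329, 0.117, 0.1599]
orientation: [0.002, 0.72, -0.694, -0.0]
wrist_force: [1.7, 1.4, -0.2]
opening: 0.351
```

Request:
servo_tool([
  [-0.3,[0,0,-4],[0,0,0]],
  [-0.3,[0,0,-3],[0,0,0]],
  [-0.3,[0,0,0],[0,0,0]],
  [-0.3,[0,0,0],[0,0,0]],
  [-0.3,[0,0,0],[0,0,0]],
])

```text
t: 40.62
tcp_pos: [0.4339, 0.1179, 0.2307]
orientation: [-0.0, 0.72, -0.694, -0.0]
wrist_force: [-0.0, -0.6, 0.4]
opening: 0.353
```

Run:
```python
from h import *
T=stT(.5442,.1239,.0407)
b=T@[-.046,-.175,.089,1]; print(b)
to(b[0],b[1],.2,-87.7)
c=cam("wrist"); cv2.imwrite("pics/w29.png",c[3])
for d in imaging.pinpoint("wrist","guard_bar")[:4]: print(round(d["p"],2),np.round(d["centre"],1),np.round(onz(c,d["centre"],.07),4))
c=cam("side"); cv2.imwrite("pics/s29.png",c[3][150:350,200:500].repeat(2,0).repeat(2,1))
```

```text
[ 0.50535863 -0.05282676  0.089       1.        ]
t 40.6 tcp [0.4339 0.1179 0.2307] ang -87.89 open 0.35 j [ 0.71 -0.   -0.49 -0.   -1.08 -0.67] F [-0.  -0.6  0.4]
shift cm [17.32 -6.51  3.06] turn z -0.19 tilt fix [-0.03  0.04 -0.  ]
0.61 [317.2 224. ] [0.4312 0.1184 0.07  ]
```

View pics/s29.png

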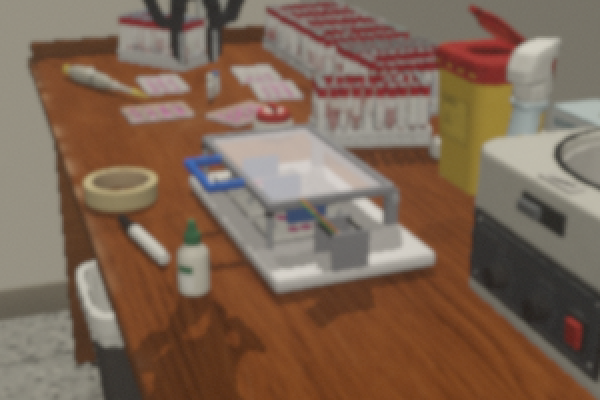

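View pics/w29.png

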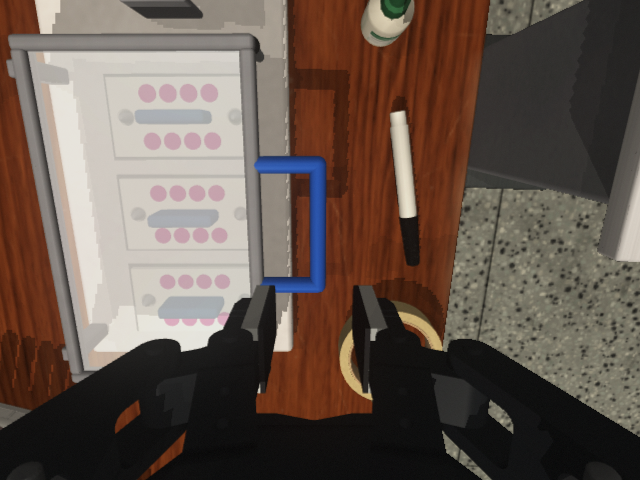

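Request:
servo_tool([
  [-1,[3,-0.3,0],[0,0,0]],
  [-1,[3.6,-0.3,0],[0,0,0]],
  [-1,[3.6,-0.3,0],[0,0,0]],
  [-1,[3.6,-0.3,0],[0,0,0]],
  [-1,[2.5,-0.3,0],[0,0,0]],
  [-1,[0.8,0,0],[0,0,0]],
  [-1,[0,0,0],[0,0,0]],
  [-1,[0,0,0],[0,0,0]],
])

```text
t: 41.43
tcp_pos: [0.4549, -0.0526, 0.2297]
orientation: [0.001, 0.72, -0.694, -0.0]
wrist_force: [-0.1, 0.4, -0.3]
opening: 0.0
```

Run:
```python
from h import *
to(.455,-.053,.094,-87.7)
c=cam("wrist"); cv2.imwrite("pics/w30.png",c[3])
for d in imaging.pinpoint("wrist","flag_tip")[:4]: print(round(d["p"],2),np.round(d["centre"],1),np.round(onz(c,d["centre"],.089),4))
```

```text
t 41.4 tcp [ 0.4549 -0.0526  0.2297] ang -87.95 open 0.00 j [ 0.32  0.01 -0.48 -0.   -1.08 -0.28] F [-0.1  0.4 -0.3]
shift cm [ 0.03 -0.03 13.57] turn z -0.25 tilt fix [ 0.09 -0.02  0.  ]
0.96 [241.9 229.1] [ 0.5034 -0.0516  0.089 ]
```

View pics/w30.png

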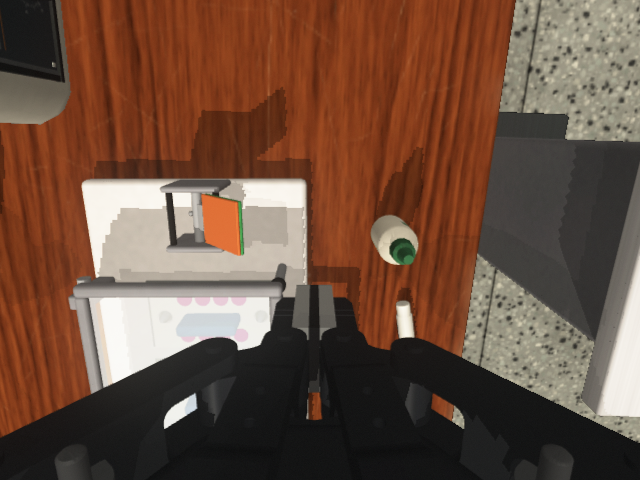

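Request:
servo_tool([
  [-1,[0,0,3],[0,0,0]],
  [-1,[0,0,4],[0,0,0]],
  [-1,[0,0,3.5],[0,0,0]],
  [-1,[0,0,2.2],[0,0,0]],
  [-1,[0,0,0.8],[0,0,0]],
  [-1,[0,0,0],[0,0,0]],
  [-1,[0,0,0],[0,0,0]],
  [-1,[0,0,0],[0,0,0]],
])

```text
t: 42.2
tcp_pos: [0.4565, -0.0516, 0.097]
orientation: [-0.001, 0.721, -0.693, 0.001]
wrist_force: [0.5, 0.1, 0.2]
opening: -0.002
```

Request:
servo_tool([
  [-1,[0,-1,0],[0,0,0]],
  [-1,[0,-1,0],[0,0,0]],
  [-1,[0,-1,0],[0,0,0]],
  [-1,[0,-1,0],[0,0,0]],
  [-1,[0,-1,0],[0,0,0]],
  [-1,[0,0,0],[0,0,0]],
])

```text
t: 42.7
tcp_pos: [0.5076, -0.0503, 0.0955]
orientation: [-0.0, 0.72, -0.694, 0.0]
wrist_force: [0.6, -0.4, 1.0]
opening: 0.002
```

Run:
```python
from h import *
to(.54,-.053,.094,-87.7)
c=cam("wrist"); cv2.imwrite("pics/w31.png",c[3])
```

```text
t 42.7 tcp [ 0.5076 -0.0503  0.0955] ang -87.85 open 0.00 j [ 0.29  0.25 -0.55  0.   -0.76 -0.25] F [ 0.6 -0.4  1. ]
shift cm [ 0.39 -3.23  0.15] turn z -0.15 tilt fix [-0.05 -0.01  0.  ]
```

View pics/w31.png

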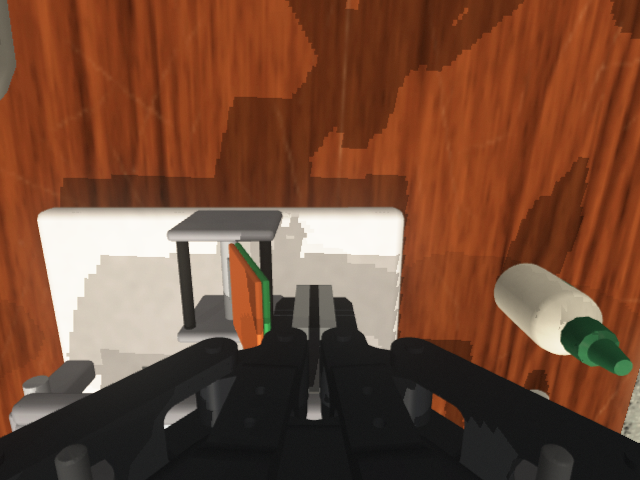

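Request:
servo_tool([
  [-1,[0.2,-1,0],[0,0,0]],
  [-1,[0.1,-1,0],[0,0,0]],
  [-1,[0,-0.8,0],[0,0,0]],
  [-1,[0,-0.5,0],[0,0,0]],
  [-1,[0,0,0],[0,0,0]],
  [-1,[0,0,0],[0,0,0]],
])

```text
t: 43.25
tcp_pos: [0.5383, -0.0522, 0.0953]
orientation: [0.0, 0.72, -0.694, -0.0]
wrist_force: [-0.4, -0.0, -0.5]
opening: -0.0
```

Run:
```python
from h import *
to(.455,-.053,.23,-87.7)
c=cam("wrist"); cv2.imwrite("pics/w32.png",c[3])
```

```text
t 43.2 tcp [ 0.5383 -0.0522  0.0953] ang -87.87 open -0.00 j [ 0.27  0.3  -0.48 -0.   -0.79 -0.23] F [-0.4 -0.  -0.5]
shift cm [ -0.23   8.33 -13.47] turn z -0.17 tilt fix [ 0.02  0.   -0.  ]
```

View pics/w32.png

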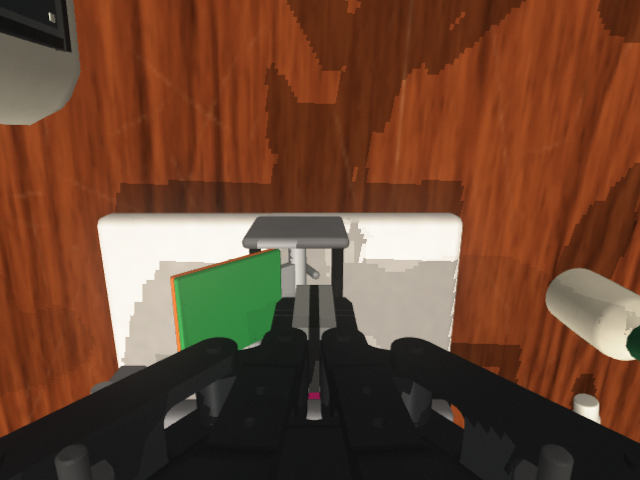

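Flag has snapped over with the green face up. Retreat back and up, then check everything.

Request:
servo_tool([
  [-1,[0,1,-0.5],[0,0,0]],
  [-1,[0,2,-1],[0,0,0]],
  [-1,[0,1,-3],[0,0,0]],
  [-1,[0,0,-4],[0,0,0]],
  [-1,[0,0,-4],[0,0,0]],
  [-1,[2,1,-3],[0,0,0]],
  [-1,[4,0,0],[0,0,0]],
  [-1,[4,0,0],[0,0,0]],
])

```text
t: 43.97
tcp_pos: [0.492, -0.1541, 0.2539]
orientation: [-0.002, 0.721, -0.692, 0.002]
wrist_force: [0.8, -0.0, -0.8]
opening: -0.004
```

Request:
servo_tool([
  [-1,[4,0,0],[0,0,0]],
  [-1,[4,0,0],[0,0,0]],
  [-1,[3,0,0],[0,0,0]],
  [-1,[0,0,0],[0,0,0]],
  [-1,[0,0,0],[0,0,0]],
])

```text
t: 44.38
tcp_pos: [0.4948, -0.2651, 0.2502]
orientation: [0.0, 0.719, -0.695, -0.0]
wrist_force: [-0.1, 0.3, -0.5]
opening: 0.002
```

Run:
```python
from h import *
to(.455,-.053,.23,-87.7)
for n,sl in (("top",(slice(120,310),slice(170,480))),("side",(slice(150,350),slice(200,500)))):
    c=cam(n); cv2.imwrite(f"pics/{n}_end.png",cv2.resize(c[3][sl],None,fx=2.5,fy=2.5,interpolation=cv2.INTER_CUBIC))
    for q,z in (("timer",0),("green_bottle",0),("tape_roll",0),("guard_bar",.07),("flag_tip",.089)):
        for d in imaging.pinpoint(n,q)[:1]: print(n,q,round(d["p"],2),np.round(d["centre"],1),np.round(onz(c,d["centre"],z),4))
```

```text
t 44.4 tcp [ 0.4948 -0.2651  0.2502] ang -88.04 open 0.00 j [-0.14  0.18 -0.25 -0.   -1.15  0.18] F [-0.1  0.3 -0.5]
shift cm [-21.33   3.25   2.03] turn z -0.34 tilt fix [0.05 0.02 0.  ]
top timer 0.92 [204.  189.4] [0.651  0.4494 0.    ]
top green_bottle 0.74 [304.6 223.8] [0.5473 0.1223 0.    ]
top tape_roll 0.78 [258.1 279.7] [0.3656 0.2655 0.    ]
top guard_bar 0.73 [303.  262.1] [0.4243 0.1206 0.07  ]
side timer 0.54 [340.9 213. ] [ 0.6577  0.47   -0.    ]
side green_bottle 0.98 [297.5 297.7] [ 0.3824 -0.0494  0.    ]
side tape_roll 0.94 [264.3 247.6] [0.366  0.2513 0.    ]
side guard_bar 0.8 [298.4 235.3] [0.4316 0.1298 0.07  ]
side flag_tip 0.77 [386.5 246.6] [ 0.582  -0.0491  0.089 ]
```

View pics/top_end.png

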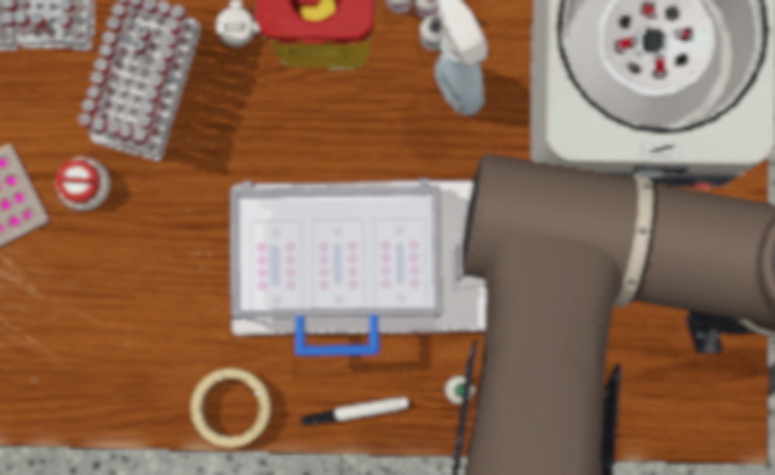

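View pics/side_end.png

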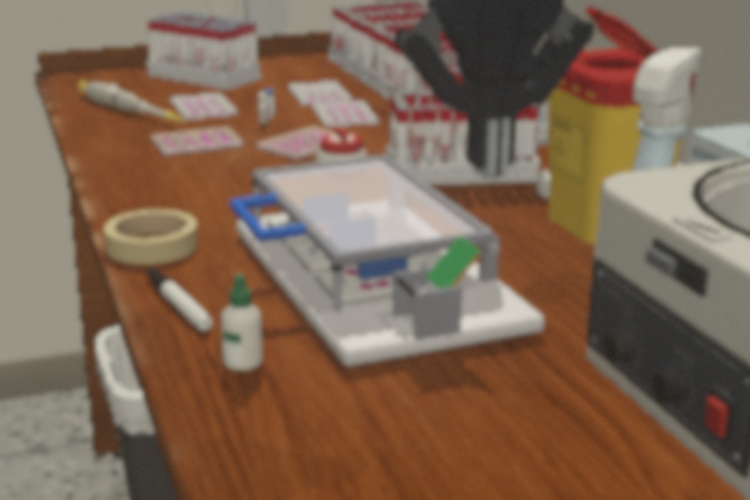

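```bash
python3 -c "
from bench import manip
print(manip.sign_off())"
```

```text
the job is handed in; nothing more can be done
None
```

The drying station is ready, and I handed the job in at about 44 s of the 210 s allowed.

I swung the guard up on to its open stop, where it stayed on its own. Then I lowered all three carriers over their pins, one to a bay, and swung the guard shut. Last, I tipped the flag over. One carrier was knocked a few centimetres aside during the run; I saw it in the top view and found it again before picking it up.

**Last checks:**
- **Carriers:** both pins showed through the holes of every carrier, and each met the bed at its flush height with about 5–10 N of contact.
- **Guard:** the final top and side pictures show it closed.
- **Flag:** it stands on its far stop with the green face up.
- **Bystanders:** the timer, bottle and tape roll look unmoved in the pictures.
- **Robot:** the arm is clear and touching nothing.

**Disagreements:** one top-camera reading for the bottle fell on the middle of the station, so I treated it as a false hit; the side camera and both pictures put the bottle where it started. The detector's timer positions also differ from the first ones by about 1.5–2 cm, but the timer sits at the same spot in the top pictures.

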